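Number a steel plate in the pedal press and hang it on the free hook

TASK

The steel plate lying in the small numbering press has to be numbered: with the plate left where it is, press the press's side pedal right down to its stop for a moment and let it up again. Then draw the plate out of the press and hang it by its hole on the one free hook of the rail, slid down the hook's peg to the rail, and let it go. Leave the ink tins and stamp blocks standing round about where they are.

Things in the scene. Friction and masses are not known exactly. Their poses are not given: they have to be found in the camera images.
- plate_mid (a point): Centre (half-way up) of the loose flat steel plate, 150 x 34 x 5 mm, 0.14 to 0.24 kg. x axis along its length towards the end with its only hole, y across, z along its thickness (up as it lies in the press). It lies unclamped on the 20 mm wide anvil, so both long edges overhang it by about 7 mm (3 at least) and can be gripped across the width from above, best 30 to 60 mm from the centre on the end without hole.
- plate_eye (a point): Centre of the plate's round 12 mm through hole (half-way through the thickness), 58 mm from the plate's centre along its x axis. Axes as plate_mid.
- plate: The same steel plate; origin at the centre of its underside, axes as plate_mid.
- press: Numbering press, a fixed green machine; origin at table height, x axis away from the robot, z up. Its anvil, top 55 mm above the table and 37 mm above the foot, runs from x = -105 to +35 mm at y = 0; the plate lies on it, centre near x = -46 mm, hole end away from the robot, under the head. The column behind (x 41 to 91 mm, 64 mm wide) is 150 mm high.
- press_head (a point): Middle of the underside of the press head, 88 mm above the table. The head is 40 mm wide, 28 mm high, from 36 mm before to 36 mm behind this point along the press's x; a 16 mm ram under it ends 76 mm above the table. It covers the plate's hole end: draw the plate level at least 65 mm along the press's -x before lifting it.
- pedal_pad (a point): Centre of the upper face of the pedal's black pad, 55 x 50 mm, beside the anvil (110 mm to the press's -y side), 60 mm above the table when up. Its hinge is 115 mm farther along the press's +x, axis along y; the pad swings down about 32 mm to its stop.
- pedal (a joint): Pedal angle (rad): 0 up (a spring returns it), 0.28 fully down at its stop. About 4 N on the pad starts it, about 12 N holds it at the stop.
- rail_mid (a point): Middle of the axis of a fixed level round bar, 16 mm thick, 340 mm long, 180 mm above the table, on a post at either end. Axes: y along the bar, z up, x level, away from the robot. Three like hooks: at y = +120 and -120 mm two that carry a plate each; between them one free hook, clamped anywhere from y = -25 to +25 mm: its place is not given, see it or feel for it (it stands firm and may be bumped).
- rail: The rail; origin at table height below rail_mid, same axes. Each hook is a straight 9 mm round peg with a rounded end; its axis starts at the bar's axis and rises towards the robot, 50 degrees above level, along (x, z) = (-0.643, 0.766); tip 55 mm from the bar's axis. The plate goes on with its thickness along the peg, hole end up and away from the robot, tail down towards it, until it lies against the bar.
- tin_a: closed ink-pad tin lying flat, 100 x 72 x 19 mm; origin at the centre of its underside; leave alone
- tin_b: closed ink-pad tin lying flat, 100 x 72 x 19 mm; origin at the centre of its underside; leave alone
- stamp_a: wooden rubber-stamp block standing upright, 42 x 42 x 68 mm; origin at the centre of its underside; leave alone
- stamp_b: wooden rubber-stamp block standing upright, 42 x 42 x 68 mm; origin at the centre of its underside; leave alone
- stamp_c: wooden rubber-stamp block standing upright, 42 x 42 x 68 mm; origin at the centre of its underside; leave alone
Not all that is in view belongs to the job. What is meant by the plate is not black or red, and is the larger of those in its own colour.

How it is judged:
By the outcome, as a careful person would: the job done as asked, in the order asked, and still so for the second after the job is handed in, with the robot touching nothing.
It also fails if it takes over 72 s, if anything falls off the work surface, if the arm or the gripper's body presses on something with over 40 N, if the wrist force passes 120 N, or if a joint passes its speed limit or range.

ROBOT

A 6-joint arm with a two-finger parallel gripper is mounted at the origin on the work surface. World frame = base frame: x ahead of the robot, y to its left, z up, the work surface at z = 0. Lengths are in mm, angles in rad, forces in N, time in s.
With the tool pointing down it reaches from about 275 to 750 mm from the base axis. Payload 10.2 kg.
Tool frame: the origin (TCP) lies at the very end of the fingers, on their centre line; the grasp point (between the pads) lies 19 mm behind it; y points along the fingers, x is the direction in which the jaws open and shut, and the axes are right-handed (so a half turn about y gives the same grasp; the last joint's range is limited). The gripper opens to 85 mm and grips with 20 to 120 N. Pads are 22 mm wide; open, the fingers measure 114 mm over their backs; the gripper's body (76 mm by 85 mm) begins 54 mm behind the grasp point. The pads swing forward as they close: fully open they stand 13 mm farther back than shut.
Start: joints at [0.903, 0.313, 1.498, -0, 1.331, -0.223], TCP at [225.909, 473.916, 231.294] pointing down, gripper open.
Joint ranges: [-2.94, 2.94], [-0.97, 2.17], [0.19, 2.56], [-1.23, 4.37], [0.02, 3.11], [-2.88, 2.88]. Speed limits (rad/s): [2.39, 2.39, 3.01, 3.14, 3.14, 3.14].

INTERFACE

Orientations are given as a unit quaternion [w, x, y, z].
In Python, from rig import telemetry, imaging, ctrl gives the robot as it stands.
- The arm moves only by the shell command python3 -m handwheel 'ROWS' [FORCE]. ROWS is JSON, a list of rows, each an object with "delta_pos": the shift along the tool's x, y, z in cm, a list of three; "twist": the turn, a rotation vector about the tool's x, y, z in rad, a list of three; "jaw": the opening, from 0 (shut) to 1 (fully open). A call has exactly 10 rows; each row is the pose to reach, as a shift and turn from the pose commanded when the call began, along the tool's axes at that moment; what a row does not reach only later rows make up. A row lasts 1/12 s, in which the tool goes at most 41.7 mm and 7.16 degrees, less where a joint would pass 70% of its speed; a pose out of reach is approached as far as the arm can. A call with a gripper value outside its range is refused whole. The fingers move at their own pace and stop on an object; FORCE is the grip in N (left out, the last holds). Time passes only in rows, so rows that repeat a pose let the fingers close, or fill a call up. It gives the time, the measured TCP pose, the force and the opening at its end, in the units of the state.
- telemetry.sense(): the state, without advancing time (a new reading comes with each control period).
- imaging.capture(name): name is "side" or "top"; returns a dict with "frame" (400x640x3 uint8, red, green, blue), "z_map" (400x640 float32, mm along the optical axis (not along the pixel's ray), 0 where there is no reading), "fx", "fy", "cx", "cy" (pixels), "rvec" (rotation vector, rad) and "tvec" (3), from world to camera coordinates, as OpenCV has them. Camera axes: x right, y down, z forward; pixel columns grow to the right and rows downward; lengths in mm; the calibration is good to about 2 mm. A picture is of the moment at which its call begins.
- ctrl.finish_job(): hands the job in, once; it reports no verdict.
The state is a dict: "time_s": time; "joints": joint angles; "dq": joint speeds; "tau": joint torques, N m; "eef_pos": TCP position; "ee_rot": TCP orientation; "force": force on the tool from outside, world axes, zero at the start; "wrist_torque": the same for the moment, N m; "grip_width": opening from 0.0 (shut) to 1.0 (fully open).
Only numpy, scipy, OpenCV 4.12 (cv2) and the standard library are available. Lean on these libraries where they do the work, as an engineer would, in place of code of your own. Each camera call takes 0.05 s, during which the arm holds its last target.

## Working session

There is one attempt and no reset: what is moved stays moved. The work goes in short steps, Python scripts to look and compute and a shell command to move; the robot and the scene stay as the last step left them, time stands still between calls to the robot, and variables do not carry over. Pictures are saved under pics/ and viewed, and the job is handed in when it is done.

```bash
ls; mkdir -p pics; python3 - <<'E'
from rig import telemetry, imaging
import cv2,pickle
print(telemetry.sense())
for n in("side","top"):
    c=imaging.capture(n); pickle.dump(c,open(f"{n}0.pkl","wb"))
    cv2.imwrite(f"pics/{n}0.png",c["frame"][:,:,::-1]); print({k:c[k] for k in c if k not in("frame","z_map")})
E
```

```text
pics
{'time_s': 0.0, 'joints': array([ 9.02570842e-01,  3.13437464e-01,  1.49846508e+00, -2.94869663e-05,
        1.33098102e+00, -2.23398679e-01]), 'dq': array([ 0.00030257, -0.00155713,  0.00060273, -0.0005035 ,  0.0010241 ,
        0.00050468]), 'tau': array([-7.43694072e-04, -4.12254882e+01, -2.59750503e+01, -6.06209892e-05,
        4.05353247e-03,  1.27328258e-05]), 'eef_pos': array([225.75717211, 473.68840506, 230.73094781]), 'ee_rot': array([-0.59781305,  0.5981362 ,  0.37696691, -0.37782085]), 'force': array([-0.69986015, -0.89941513,  0.4782319 ]), 'wrist_torque': array([-0.02696859,  0.01148231,  0.01179796]), 'grip_width': 1.0003180105432716}
{'fx': 513.7675328785829, 'fy': 513.7675328785829, 'cx': 318.7136144103422, 'cy': 203.5807054233873, 'rvec': array([ 2.08268739, -0.41806677,  0.26025492]), 'tvec': array([-396.4437897 ,  243.05605805, 1350.28465868])}
{'fx': 501.65935363962313, 'fy': 501.65935363962313, 'cx': 323.05281078476605, 'cy': 209.78803829108196, 'rvec': array([ 2.16537779, -2.12702249,  0.14032412]), 'tvec': array([  92.43467236,  483.43131911, 1303.58304723])}
```

View pics/side0.png

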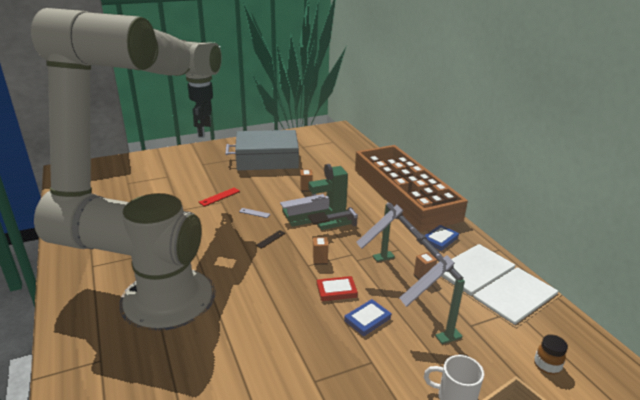

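View pics/top0.png

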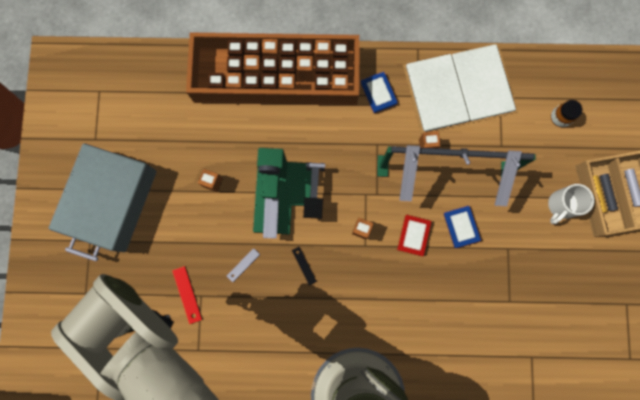

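Side view: press at (330,200), rail with two carrying hooks from (395,210) to (455,270). Top view candidates for "the plate":
- grey plate in the press (270,217)
- small grey plate on the table (243,265)
- black plate (303,265)
- red plate (187,295)
- hanging plates (410,175) and (508,180)

I choose the one in the press, and check it in crops.

```bash
cat > h.py <<'E'
import numpy as np,cv2,pickle
from scipy.spatial.transform import Rotation as R
def load(n): return pickle.load(open(n,"rb"))
def K(c): return np.array([[c["fx"],0,c["cx"]],[0,c["fy"],c["cy"]],[0,0,1]])
def ray(c,u,v):
    Rm=R.from_rotvec(c["rvec"]).as_matrix(); o=-Rm.T@c["tvec"]
    d=Rm.T@np.array([(u-c["cx"])/c["fx"],(v-c["cy"])/c["fy"],1]); return o,d
def onz(c,u,v,z):
    o,d=ray(c,u,v); return o+d*(z-o[2])/d[2]
def cloud(c):
    v,u=np.mgrid[0:400,0:640]; z=c["z_map"]
    P=np.stack([(u-c["cx"])/c["fx"]*z,(v-c["cy"])/c["fy"]*z,z],-1)-c["tvec"]
    Rm=R.from_rotvec(c["rvec"]).as_matrix(); W=P@Rm; W[z==0]=np.nan; return W
def proj(c,P):
    return cv2.projectPoints(np.array(P,float).reshape(-1,3),c["rvec"],c["tvec"],K(c),None)[0][:,0]
def crop(c,u0,v0,u1,v1,k,name):
    cv2.imwrite(name,cv2.resize(c["frame"][v0:v1,u0:u1,::-1],None,fx=k,fy=k,interpolation=cv2.INTER_CUBIC))
E
python3 - <<'E'
from h import *
t=load("top0.pkl");s=load("side0.pkl")
crop(t,235,135,345,255,5,"pics/tp.png"); crop(t,370,120,550,220,4,"pics/tr.png")
crop(s,270,150,370,250,6,"pics/sp.png"); crop(s,345,190,475,350,4,"pics/sr.png")
W=cloud(t)
for n,u,v in(("plate",270,217),("head",270,185),("col",270,155),("pad",313,208),("bar",440,153),("grey",243,265),("tbl",330,300)): print(n,W[v,u].round(1))
E
```

```text
plate [456.7 238.9  59.8]
head [530.5 234.8 118.4]
col [598.8 233.1 154.4]
pad [482.  127.1  62.3]
bar [ 603.3 -178.3  183.4]
grey [332.3 313.4   5.8]
tbl [244.   78.4   3.4]
```

View pics/tp.png

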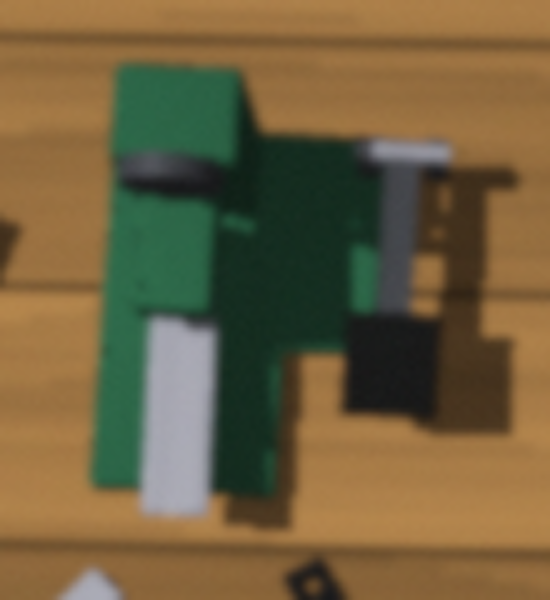

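View pics/tr.png

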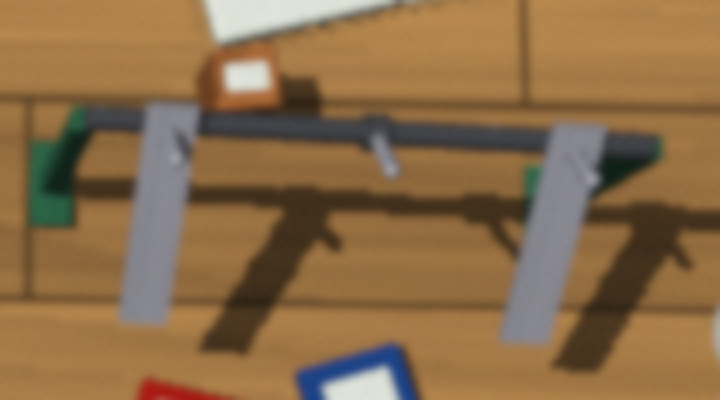

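View pics/sp.png

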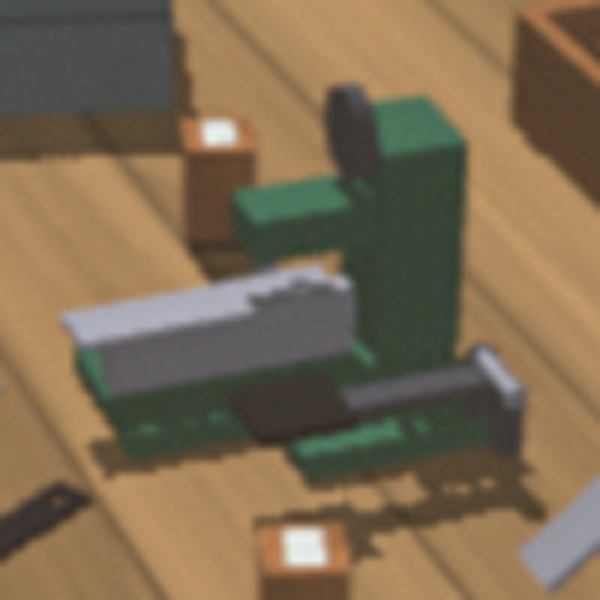

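View pics/sr.png

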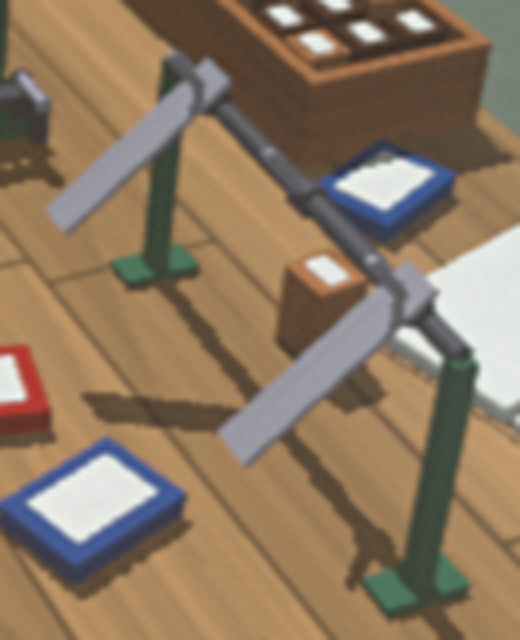

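```bash
python3 - <<'E'
from h import *
t=load("top0.pkl");s=load("side0.pkl")
hsv=cv2.cvtColor(t["frame"],cv2.COLOR_RGB2HSV); W=cloud(t)
def rect(m,z,name):
    n,l,st,ce=cv2.connectedComponentsWithStats(m.astype(np.uint8))
    i=1+np.argmax(st[1:,4]); v,u=np.where(l==i)
    P=np.array([onz(t,a,b,z)[:2] for a,b in zip(u,v)],np.float32)
    r=cv2.minAreaRect(P); print(name,st[i],"mean",P.mean(0).round(1),"rect",np.round(r[0],1),np.round(r[1],1),round(r[2],2)); print(cv2.boxPoints(r).round(1).tolist())
    return P
def box(m,u0,v0,u1,v1):
    o=np.zeros_like(m);o[v0:v1,u0:u1]=m[v0:v1,u0:u1];return o
H,S,V=[hsv[...,i].astype(int) for i in range(3)]
print(hsv[217,270],hsv[208,313],hsv[185,270],hsv[265,243],hsv[170,410])
P=rect(box((S<50)&(V>130),255,190,290,250),60,"plate")
# plate edge lines by row
c=P.mean(0); 
rect(box((V<45)&(S<120),300,192,330,225),60,"pad")
rect(box((H>65)&(H<90)&(S>80)&(V>95),255,145,285,163),150,"coltop")
rect(box((H>65)&(H<90)&(S>80)&(V>85),262,174,279,200),116,"headtop")
m=box((S<110)&(V<110)&(W[...,2]>165),386,140,545,168)
rect(m,185,"bar")
v,u=np.where(m)
cv2.imwrite("pics/m.png",cv2.resize(m[130:175,380:550].astype(np.uint8)*255,None,fx=4,fy=4))
E
```

```text
[120  16 179] [90 10 26] [ 74 144 103] [118  17 184] [117  17 146]
plate [263 199  15  39 504] mean [452.7 238.9] rect [454.1 238.8] [ 34.8 100.2] 89.5
[[403.79998779296875, 221.8000030517578], [504.0, 221.0], [504.29998779296875, 255.6999969482422], [404.1000061035156, 256.6000061035156]]
pad [303 197  20  22 345] mean [484.8 127.7] rect [483.5 129.6] [51.9 52. ] 86.17
[[455.8999938964844, 105.5], [507.70001220703125, 102.0], [511.20001220703125, 153.8000030517578], [459.3999938964844, 157.3000030517578]]
coltop [258 149  22  14 289] mean [598.  236.7] rect [598.6 237.1] [32.9 51.9] 0.96
[[581.7000122070312, 262.70001220703125], [582.5999755859375, 210.8000030517578], [615.5, 211.39999389648438], [614.7000122070312, 263.29998779296875]]
headtop [262 175  15  25 312] mean [528.9 238.7] rect [526.2 237.4] [61.5 35.4] 2.01
[[494.8999938964844, 254.0], [496.1000061035156, 218.6999969482422], [557.5999755859375, 220.8000030517578], [556.2999877929688, 256.20001220703125]]
bar [419 147  89  11 565] mean [ 605.1 -230.8] rect [ 605.  -232.9] [210.4  22.3] 89.61
[[593.2000122070312, -338.0], [615.5, -338.1000061035156], [616.9000244140625, -127.80000305175781], [594.5999755859375, -127.5999984741211]]
```

View pics/m.png

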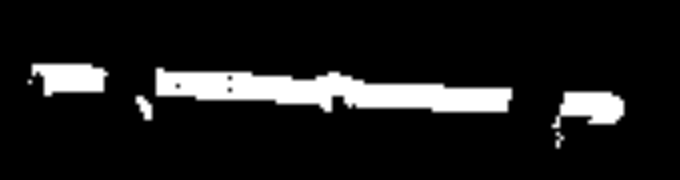

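```bash
cat >> h.py <<'E'
def rowedges(g,v,u0,u1):
    # subpixel half-level crossings of brightness row segment
    x=g[v,u0:u1].astype(float); return x
E
python3 - <<'E'
from h import *
t=load("top0.pkl");s=load("side0.pkl")
hsv=cv2.cvtColor(t["frame"],cv2.COLOR_RGB2HSV).astype(float)
# plate 'greyness' V*(1-S): subpixel widths
g=hsv[...,2]*(1-hsv[...,1]/255)
def edges(x,off,lev):
    i=np.where(x>lev)[0]; a,b=i[0],i[-1]
    l=a-(x[a]-lev)/(x[a]-x[a-1]); r=b+(x[b]-lev)/(x[b]-x[b+1]); return off+l,off+r
L=[];Rr=[]
for v in range(203,235):
    l,r=edges(g[v,255:290],255,90); L.append(onz(t,l,v,60)[:2]);Rr.append(onz(t,r,v,60)[:2])
L=np.array(L);Rr=np.array(Rr)
for e in(L,Rr): print("edge yaw deg",np.degrees(np.polyfit(e[:,0],e[:,1],1)[0]).round(2),"y at x=440",np.polyval(np.polyfit(e[:,0],e[:,1],1),440).round(1), np.std(e[:,1]-np.polyval(np.polyfit(e[:,0],e[:,1],1),e[:,0])).round(2))
N=[]
for u in range(265,275):
    l,r=edges(g[195:250,u],195,90); N.append(onz(t,u,r,60)[:2])
print("near end",np.mean(N,0), np.array(N)[:,0].round(1))
# bar edges: dark vs wood, columns
b=255-hsv[...,2]
C=[]
for u in list(range(425,455))+list(range(475,503)):
    l,r=edges(b[138:170,u],138,255-105); C.append((u,(l+r)/2,r-l))
C=np.array(C); 
Pb=np.array([onz(t,u,v,180)[:2] for u,v,_ in C]); k=np.polyfit(Pb[:,1],Pb[:,0],1)
print("bar width px",C[:,2].mean(),"x=%.4f*y+%.2f"%tuple(k),"std",np.std(Pb[:,0]-np.polyval(k,Pb[:,1])))
for n,u,v in(("Lend",370+85/4,149.3),("Rend",370+660/4,157),("ring",370+377/4,120+130/4),("pegtip",370+396/4,120+174/4)): 
  print(n,onz(t,u,v,180 if n!="pegtip" else 180+42)[:2].round(1))
# press edges: col top left/right edges via crop
for n,u,v,z in(("colFL",235+118/5,135+66/5,150),("colFR",235+240/5,135+70/5,150),("colNL",235+116/5,135+155/5,150),("colNR",235+240/5,135+175/5,150),("hL",235+135/5,135+310/5,116),("hR",235+209/5,135+313/5,116),("hRb",235+217/5,135+200/5,116),("footNL",235+95/5,135+488/5,18),("footL2",235+110/5,135+200/5,18)): print(n,onz(t,u,v,z)[:2].round(1))
E
```

```text
edge yaw deg -1.16 y at x=440 257.6 0.31
edge yaw deg -0.55 y at x=440 220.2 0.3
near end [399.63033315 238.32755644] [399.9 400.  399.6 399.5 399.4 399.5 399.5 399.6 399.6 399.7]Traceback (most recent call last):
  File "<stdin>", line 22, in <module>
  File "<stdin>", line 8, in edges
IndexError: index 32 is out of bounds for axis 0 with size 32
```

```bash
python3 - <<'E'
from h import *
t=load("top0.pkl");s=load("side0.pkl")
hsv=cv2.cvtColor(t["frame"],cv2.COLOR_RGB2HSV).astype(float)
print(hsv[140:166,440,2].astype(int),hsv[140:166,440,1].astype(int)) 
C=[]
for u in list(range(425,455))+list(range(475,500)):
    sat=255-hsv[142:168,u,1]; w=np.clip(sat-160,0,None); 
    w[w<20]=0; C.append((u,142+(w*np.arange(26)).sum()/w.sum()))
C=np.array(C)
Pb=np.array([onz(t,u,v,182)[:2] for u,v in C]); k=np.polyfit(Pb[:,1],Pb[:,0],1)
print("x=%.4f*y+%.2f"%tuple(k),"std",np.std(Pb[:,0]-np.polyval(k,Pb[:,1])),C[::8])
for n,u,v in(("Lend",370+85/4,149.3),("Rend",370+660/4,157),("ring",370+377/4,120+130/4),("pegtip",370+396/4,120+174/4)): 
  print(n,onz(t,u,v,180 if n!="pegtip" else 180+42)[:2].round(1))
for n,u,v,z in(("colFL",235+118/5,135+66/5,150),("colFR",235+240/5,135+70/5,150),("colNL",235+116/5,135+155/5,150),("colNR",235+240/5,135+175/5,150),("hL",235+135/5,135+310/5,116),("hR",235+209/5,135+313/5,116),("hRb",235+217/5,135+200/5,116),("footNL",235+95/5,135+488/5,18),("footL2",235+110/5,135+200/5,18)): print(n,onz(t,u,v,z)[:2].round(1))
crop(t,440,135,490,170,14,"pics/peg.png"); crop(s,400,210,450,260,12,"pics/pegs.png")
E
```

```text
[102  99  97  95  93  89  76  66  62  61  69  73  69  61  76 113 140 151
 153 151 147 142 142 143 143 138] [163 162 160 166 170 169 161 131  70   8  15  24  22   8  74 131 144 149
 148 147 147 149 147 148 148 148]
x=0.0464*y+617.10 std 0.6320089934962917 [[425.         150.60704607]
 [433.         150.01939655]
 [441.         151.07936508]
 [449.         151.57212714]
 [477.         153.21428571]
 [485.         153.78632479]
 [493.         154.05929919]]
Lend [611.4 -61.9]
Rend [ 598.1 -406.5]
ring [ 606.4 -237.3]
pegtip [ 569.5 -236.1]
colFL [616.7 262.4]
colFR [615.7 201.9]
colNL [571.7 261.8]
colNR [562.6 200.4]
hL [500.  254.2]
hR [499.1 217. ]
hRb [557.  214.7]
footNL [418.9 285.3]
footL2 [576.5 283. ]
```

View pics/peg.png

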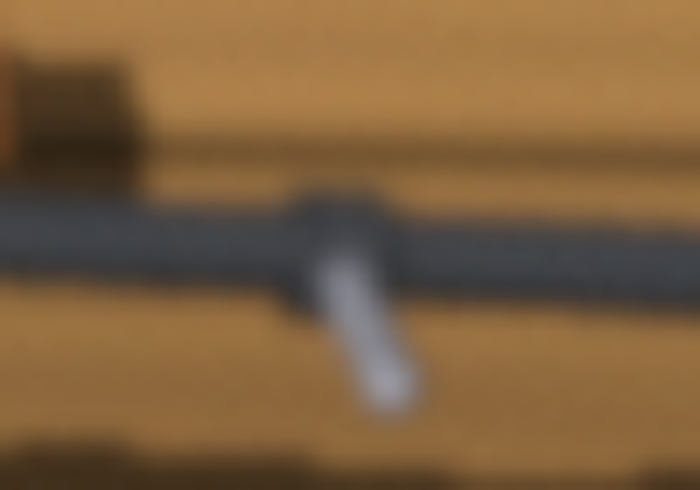

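View pics/pegs.png

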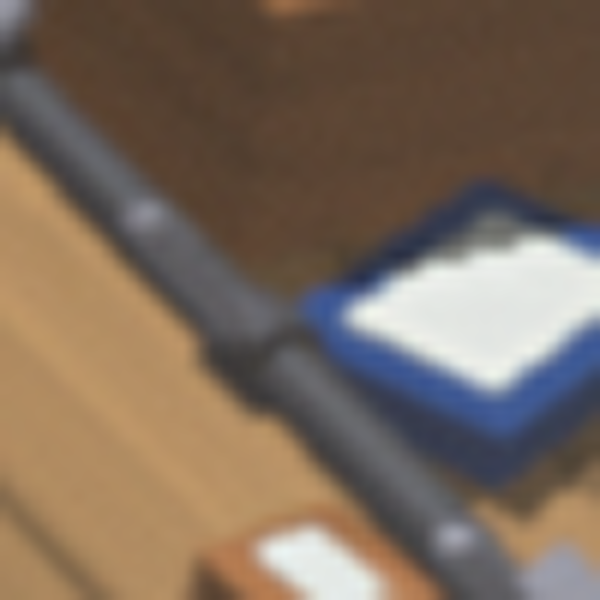

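```bash
cat >> h.py <<'E'
def Rtool():
    from rig import telemetry
    s=telemetry.sense(); q=s["ee_rot"]; return s,R.from_quat([q[1],q[2],q[3],q[0]])
def Rgoal(tilt=0,yaw=0,sgn=1):
    # tool y down (tilted tilt deg towards +x away), tool x along sgn*world y ; yaw deg about z
    a=np.radians(tilt); y=np.array([np.sin(a),0,-np.cos(a)]); x=np.array([0,sgn,0.]); z=np.cross(x,y)
    return R.from_euler("z",yaw,degrees=True)*R.from_matrix(np.stack([x,y,z],1))
def plan(pos,Rg=None):
    s,r=Rtool(); d=r.inv().apply(np.array(pos)-s["eef_pos"])/10
    tw=(r.inv()*Rg).as_rotvec() if Rg is not None else np.zeros(3)
    print("delta_cm",d.round(3),"twist",tw.round(4),"|d|",np.linalg.norm(d).round(2),"deg",np.degrees(np.linalg.norm(tw)).round(1))
E
python3 - <<'E'
from h import *
t=load("top0.pkl");s=load("side0.pkl")
def tri(a,b):
    Ps=[K(c)@np.c_[R.from_rotvec(c["rvec"]).as_matrix(),c["tvec"]] for c in(t,s)]
    X=cv2.triangulatePoints(*Ps,np.array(a,float).reshape(2,1),np.array(b,float).reshape(2,1))[:,0]; X=X[:3]/X[3]
    print(X.round(1),"reproj",(proj(t,X)[0]-a).round(2),(proj(s,X)[0]-b).round(2))
tri((467.8,162.6),(412.1,227.5))
tri((464.5,152.3),(421.3,239.6))
st,r=Rtool(); print(r.as_matrix().round(3))
for sg in(1,-1): print(sg); plan((484,128,150),Rgoal(0,-1,sg))
W=cloud(t)
for u,v in((363,228),(208,180),(431,139),(415,235)): print(u,v,W[v,u].round(0))
E
```

```text
[ 573.2 -234.5  219.7] reproj [ 0.2  -0.45] [-0.43  0.11]
[ 606.1 -237.8  178.1] reproj [-0.23  0.53] [ 0.52 -0.15]
[[ 0.43  -0.001 -0.903]
 [ 0.903 -0.001  0.43 ]
 [-0.001 -1.     0.   ]]
1
delta_cm [-20.091   8.093 -38.19 ] twist [-0.0005 -0.4273 -0.001 ] |d| 43.9 deg 24.5
-1
delta_cm [-20.091   8.093 -38.19 ] twist [ 1.4000e-03  2.7143e+00 -7.0000e-04] |d| 43.9 deg 155.5
363 228 [431.  -3.  67.]
208 180 [551. 404.  66.]
431 139 [ 671. -181.   69.]
415 235 [ 420. -146.   19.]
```

```bash
python3 -m handwheel '[{"delta_pos":[-4,1,-8],"twist":[0,-0.1,0],"jaw":0},{"delta_pos":[-8,2,-15],"twist":[0,-0.2,0],"jaw":0},{"delta_pos":[-12,3,-23],"twist":[0,-0.3,0],"jaw":0},{"delta_pos":[-16,5,-30],"twist":[0,-0.427,0],"jaw":0},{"delta_pos":[-20.09,7,-38.19],"twist":[0,-0.427,0],"jaw":0},{"delta_pos":[-20.09,8.1,-38.19],"twist":[0,-0.427,0],"jaw":0},{"delta_pos":[-20.09,8.1,-38.19],"twist":[0,-0.427,0],"jaw":0},{"delta_pos":[-20.09,8.1,-38.19],"twist":[0,-0.427,0],"jaw":0},{"delta_pos":[-20.09,8.1,-38.19],"twist":[0,-0.427,0],"jaw":0},{"delta_pos":[-20.09,8.1,-38.19],"twist":[0,-0.427,0],"jaw":0}]' 20; python3 -c "
from h import *
plan((484,128,70),Rgoal(0,-1))"
```

```text
time_s: 0.93
eef_pos: [467.4, 149.8, 156.5]
ee_rot: [0.505, -0.504, -0.495, 0.496]
force: [0.5, 0.7, -0.1]
grip_width: 0.001
delta_cm [-2.155  8.648 -1.704] twist [-0.0003 -0.0006  0.    ] |d| 9.07 deg 0.0
```

```bash
python3 -m handwheel '[{"delta_pos":[-2.15,0,-1.7],"twist":[0,0,0],"jaw":0},{"delta_pos":[-2.15,4,-1.7],"twist":[0,0,0],"jaw":0},{"delta_pos":[-2.15,8.6,-1.7],"twist":[0,0,0],"jaw":0},{"delta_pos":[-2.15,8.6,-1.7],"twist":[0,0,0],"jaw":0},{"delta_pos":[-2.15,8.6,-1.7],"twist":[0,0,0],"jaw":0},{"delta_pos":[-2.15,8.6,-1.7],"twist":[0,0,0],"jaw":0},{"delta_pos":[-2.15,8.6,-1.7],"twist":[0,0,0],"jaw":0},{"delta_pos":[-2.15,8.6,-1.7],"twist":[0,0,0],"jaw":0},{"delta_pos":[-2.15,8.6,-1.7],"twist":[0,0,0],"jaw":0},{"delta_pos":[-2.15,8.6,-1.7],"twist":[0,0,0],"jaw":0}]'; python3 - <<'E'
from h import *
from rig import imaging
c=imaging.capture("side"); pickle.dump(c,open("side1.pkl","wb"))
p=Rtool()[0]["eef_pos"]; print(p,proj(c,p))
f=c["frame"].copy(); cv2.imwrite("pics/s1.png",cv2.resize(f[130:250,260:380,::-1],None,fx=5,fy=5,interpolation=2))
E
```

```text
time_s: 1.77
eef_pos: [483.7, 130.1, 72.0]
ee_rot: [-0.504, 0.505, 0.496, -0.495]
force: [-0.2, -0.0, 0.5]
grip_width: -0.002
[483.5454374  130.05941813  71.71337354] [[317.92945309 212.42041829]]
```

View pics/s1.png

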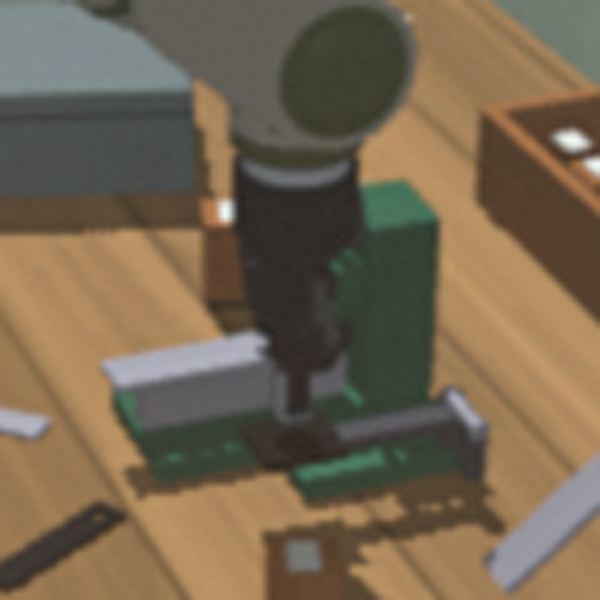

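The fingers hang at about (318,213), right over the black pad, and the projected TCP agrees with what I see. Pressing now.

```bash
python3 -m handwheel '[{"delta_pos":[0,0.8,0],"twist":[0,0,0],"jaw":0},{"delta_pos":[0,1.4,0],"twist":[0,0,0],"jaw":0},{"delta_pos":[0,2,0],"twist":[0,0,0],"jaw":0},{"delta_pos":[0,2.6,0],"twist":[0,0,0],"jaw":0},{"delta_pos":[0,3.2,0],"twist":[0,0,0],"jaw":0},{"delta_pos":[0,3.7,0],"twist":[0,0,0],"jaw":0},{"delta_pos":[0,4.1,0],"twist":[0,0,0],"jaw":0},{"delta_pos":[0,4.1,0],"twist":[0,0,0],"jaw":0},{"delta_pos":[0,4.1,0],"twist":[0,0,0],"jaw":0},{"delta_pos":[0,4.1,0],"twist":[0,0,0],"jaw":0}]'
```

```text
time_s: 2.65
eef_pos: [485.0, 129.9, 30.8]
ee_rot: [-0.503, 0.505, 0.497, -0.494]
force: [1.5, 0.9, 10.8]
grip_width: 0.002
```

```bash
python3 -m handwheel '[{"delta_pos":[0,0.1,0],"twist":[0,0,0],"jaw":0},{"delta_pos":[0,0.15,0],"twist":[0,0,0],"jaw":0},{"delta_pos":[0,0.2,0],"twist":[0,0,0],"jaw":0},{"delta_pos":[0,0.25,0],"twist":[0,0,0],"jaw":0},{"delta_pos":[0,0.3,0],"twist":[0,0,0],"jaw":0},{"delta_pos":[0,0.35,0],"twist":[0,0,0],"jaw":0},{"delta_pos":[0,0.4,0],"twist":[0,0,0],"jaw":0},{"delta_pos":[0,0.4,0],"twist":[0,0,0],"jaw":0},{"delta_pos":[0,0.4,0],"twist":[0,0,0],"jaw":0},{"delta_pos":[0,0.4,0],"twist":[0,0,0],"jaw":0}]'
```

```text
time_s: 3.48
eef_pos: [485.5, 130.0, 28.7]
ee_rot: [-0.503, 0.506, 0.497, -0.494]
force: [-5.1, -1.2, 32.2]
grip_width: -0.001
```

Force jumped to 32 N with no further travel, so the pedal is at its stop. Letting it up.

```bash
python3 -m handwheel '[{"delta_pos":[0,-1,0],"twist":[0,0,0],"jaw":0},{"delta_pos":[0,-2,0],"twist":[0,0,0],"jaw":0},{"delta_pos":[0,-3,0],"twist":[0,0,0],"jaw":0},{"delta_pos":[0,-4,0],"twist":[0,0,0],"jaw":0},{"delta_pos":[0,-6,0],"twist":[0,0,0],"jaw":0},{"delta_pos":[0,-8,0],"twist":[0,0,0],"jaw":0},{"delta_pos":[0,-9.6,2],"twist":[0,0,0],"jaw":0},{"delta_pos":[0,-9.6,5],"twist":[0,0,0],"jaw":0.3},{"delta_pos":[0,-9.6,8],"twist":[0,0,0],"jaw":0.6},{"delta_pos":[0,-9.6,10],"twist":[0,0,0],"jaw":0.75}]'; python3 - <<'E'
from h import *
from rig import imaging
c=imaging.capture("top"); pickle.dump(c,open("top1.pkl","wb")); s=imaging.capture("side")
crop(c,235,135,345,255,4,"pics/tp1.png");crop(s,270,130,370,250,5,"pics/sp1.png")
W0=cloud(load("top0.pkl"));W=cloud(c)
for u,v in((313,208),(310,203),(316,213)): print(W0[v,u].round(1),W[v,u].round(1))
plan((434,239,120),Rgoal(0,-1))
E
```

```text
time_s: 4.32
eef_pos: [380.7, 131.8, 121.5]
ee_rot: [0.505, -0.504, -0.495, 0.496]
force: [0.8, -0.6, 0.4]
grip_width: 0.422
[482.  127.1  62.3] [481.6 127.   64.9]
[494.5 135.1  65.8] [495.5 135.3  59.6]
[468.6 119.   64.9] [468.7 119.   64. ]
delta_cm [10.797  0.147 -5.15 ] twist [-0.0023  0.0003 -0.0001] |d| 11.96 deg 0.1
```

View pics/tp1.png

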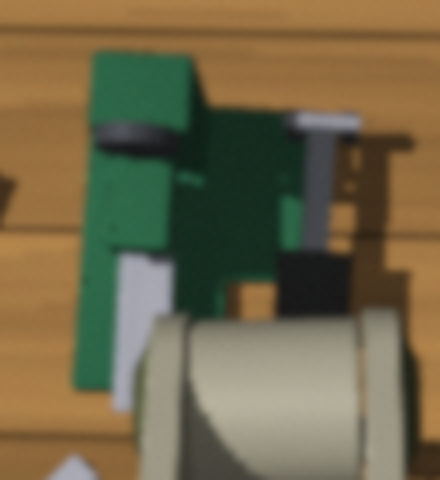

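View pics/sp1.png

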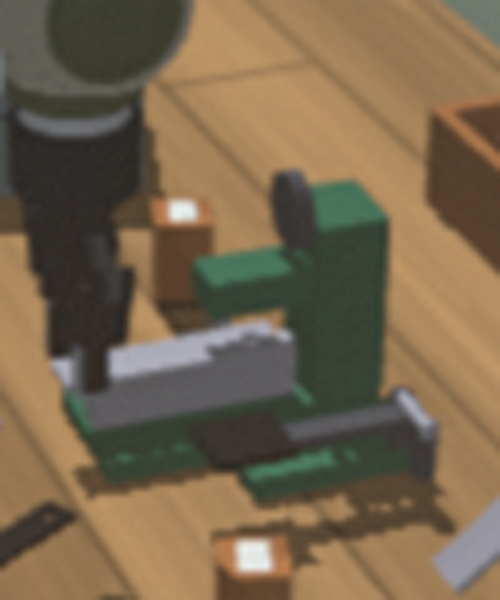

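The pedal is up again and the plate is unmoved on the anvil. Going above the plate, then down.

```bash
python3 -m handwheel '[{"delta_pos":[3,0,-1.5],"twist":[0,0,0],"jaw":0.75},{"delta_pos":[6,0,-3],"twist":[0,0,0],"jaw":0.75},{"delta_pos":[9,0.1,-4.5],"twist":[0,0,0],"jaw":0.75},{"delta_pos":[10.8,0.1,-5.15],"twist":[0,0,0],"jaw":0.75},{"delta_pos":[10.8,0.1,-5.15],"twist":[0,0,0],"jaw":0.75},{"delta_pos":[10.8,0.1,-5.15],"twist":[0,0,0],"jaw":0.75},{"delta_pos":[10.8,0.1,-5.15],"twist":[0,0,0],"jaw":0.75},{"delta_pos":[10.8,2,-5.15],"twist":[0,0,0],"jaw":0.75},{"delta_pos":[10.8,4,-5.15],"twist":[0,0,0],"jaw":0.75},{"delta_pos":[10.8,4,-5.15],"twist":[0,0,0],"jaw":0.75}]'; python3 - <<'E'
from h import *
from rig import imaging
s=imaging.capture("side");p=Rtool()[0]["eef_pos"]; print(p,proj(s,p))
crop(s,270,130,370,250,5,"pics/sp2.png"); crop(imaging.capture("top"),235,135,345,255,4,"pics/tp2.png")
plan((434,239,40),Rgoal(0,-1))
E
```

```text
time_s: 5.25
eef_pos: [435.0, 237.4, 79.3]
ee_rot: [0.506, -0.504, -0.493, 0.497]
force: [-0.5, 0.2, -0.0]
grip_width: 0.747
[435.8565334  237.750748    81.05299564] [[291.05626788 196.26827347]]
delta_cm [0.083 4.226 0.268] twist [-0.0009 -0.0014 -0.0003] |d| 4.24 deg 0.1
```

View pics/sp2.png

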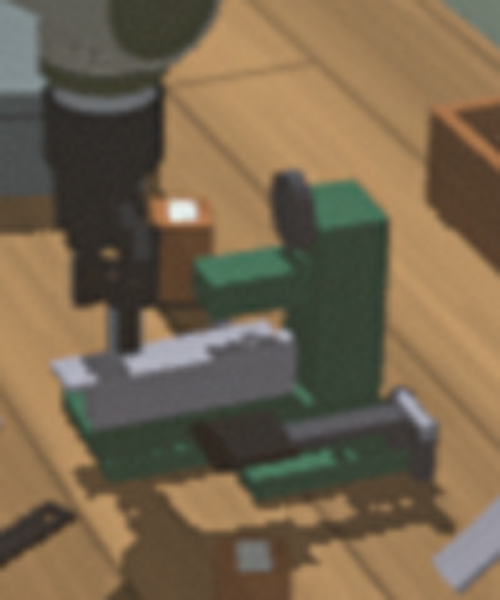

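```bash
python3 -m handwheel '[{"delta_pos":[0.1,1,0.15],"twist":[0,0,0],"jaw":0.75},{"delta_pos":[0.1,2.5,0.15],"twist":[0,0,0],"jaw":0.75},{"delta_pos":[0.1,4,0.15],"twist":[0,0,0],"jaw":0.75},{"delta_pos":[0.1,4,0.15],"twist":[0,0,0],"jaw":0.75},{"delta_pos":[0.1,4,0.15],"twist":[0,0,0],"jaw":0.6},{"delta_pos":[0.1,4,0.15],"twist":[0,0,0],"jaw":0.5},{"delta_pos":[0.1,4,0.15],"twist":[0,0,0],"jaw":0.3},{"delta_pos":[0.1,4,0.15],"twist":[0,0,0],"jaw":0.2},{"delta_pos":[0.1,4,0.15],"twist":[0,0,0],"jaw":0.2},{"delta_pos":[0.1,4,0.15],"twist":[0,0,0],"jaw":0.2}]' 80; python3 - <<'E'
from h import *
from rig import imaging
s=imaging.capture("side");print(Rtool()[0]["eef_pos"],Rtool()[0]["grip_width"],Rtool()[0]["force"])
crop(s,270,130,370,250,5,"pics/sp3.png")
E
```

```text
time_s: 6.18
eef_pos: [435.9, 239.9, 43.6]
ee_rot: [-0.504, 0.505, 0.496, -0.495]
force: [-1.9, -1.2, 7.6]
grip_width: 0.365
[435.87940475 239.91648883  43.55392088] 0.36994325529248046 [-2.45228486 -2.38462972  8.41722853]
```

View pics/sp3.png

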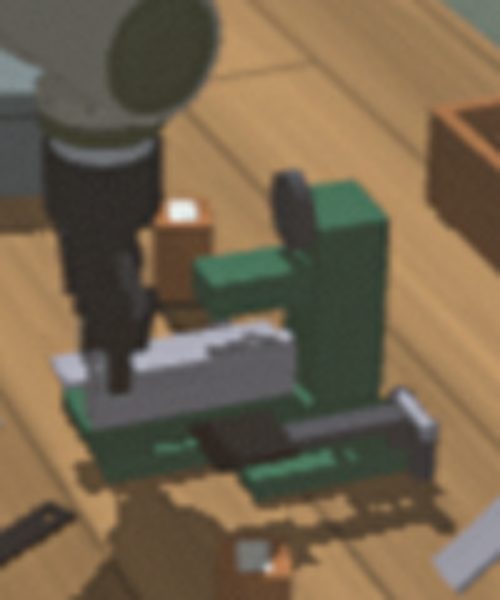

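The jaws stopped on the plate, but it sits towards the tips. I'll re-grip about 5 mm deeper.

```bash
python3 -m handwheel '[{"delta_pos":[0,0,0],"twist":[0,0,0],"jaw":0.5},{"delta_pos":[0,0,0],"twist":[0,0,0],"jaw":0.5},{"delta_pos":[0,0.3,0],"twist":[0,0,0],"jaw":0.5},{"delta_pos":[0,0.5,0],"twist":[0,0,0],"jaw":0.5},{"delta_pos":[0,0.5,0],"twist":[0,0,0],"jaw":0.4},{"delta_pos":[0,0.5,0],"twist":[0,0,0],"jaw":0.3},{"delta_pos":[0,0.5,0],"twist":[0,0,0],"jaw":0.25},{"delta_pos":[0,0.5,0],"twist":[0,0,0],"jaw":0.25},{"delta_pos":[0,0.5,0],"twist":[0,0,0],"jaw":0.25},{"delta_pos":[0,0.5,0],"twist":[0,0,0],"jaw":0.25}]' 80; python3 - <<'E'
from h import *
print(Rtool()[0]["eef_pos"],Rtool()[0]["grip_width"],Rtool()[0]["force"])
plan((435-90,239.9+1.4,38))
E
```

```text
time_s: 7.07
eef_pos: [435.1, 239.8, 36.9]
ee_rot: [0.504, -0.504, -0.495, 0.496]
force: [-0.3, 0.2, -1.0]
grip_width: 0.373
[435.11221656 239.81086388  36.94442971] 0.3730156960563642 [-0.31729127  0.17677095 -1.03945128]
delta_cm [-0.011 -0.103  9.012] twist [0. 0. 0.] |d| 9.01 deg 0.0
```

```bash
python3 -m handwheel '[{"delta_pos":[0,-0.2,0],"twist":[0,0,0],"jaw":0.25},{"delta_pos":[0,-0.2,1],"twist":[0,0,0],"jaw":0.25},{"delta_pos":[0,-0.2,2],"twist":[0,0,0],"jaw":0.25},{"delta_pos":[0,-0.2,3.5],"twist":[0,0,0],"jaw":0.25},{"delta_pos":[0,-0.2,5],"twist":[0,0,0],"jaw":0.25},{"delta_pos":[0,-0.2,6.5],"twist":[0,0,0],"jaw":0.25},{"delta_pos":[0,-0.2,8],"twist":[0,0,0],"jaw":0.25},{"delta_pos":[0,-0.2,9],"twist":[0,0,0],"jaw":0.25},{"delta_pos":[0,-0.2,9],"twist":[0,0,0],"jaw":0.25},{"delta_pos":[0,-0.2,9],"twist":[0,0,0],"jaw":0.25}]'; python3 - <<'E'
from h import *
from rig import imaging
print(Rtool()[0]["eef_pos"],Rtool()[0]["grip_width"],Rtool()[0]["force"])
t=imaging.capture("top");s=imaging.capture("side")
crop(s,240,130,370,260,4,"pics/sp4.png");crop(t,235,135,345,265,4,"pics/tp4.png")
cv2.imwrite("pics/b4.png",np.hstack([cv2.resize(cv2.imread("pics/sp4.png"),(400,400)),cv2.resize(cv2.imread("pics/tp4.png"),(360,400))]))
E
```

```text
time_s: 7.9
eef_pos: [345.7, 241.6, 39.3]
ee_rot: [-0.504, 0.504, 0.496, -0.495]
force: [-0.3, -0.6, -2.3]
grip_width: 0.372
[345.69205079 241.57067656  39.26150879] 0.3716791316349516 [-0.25617371 -0.59755497 -2.33829408]
```

View pics/b4.png

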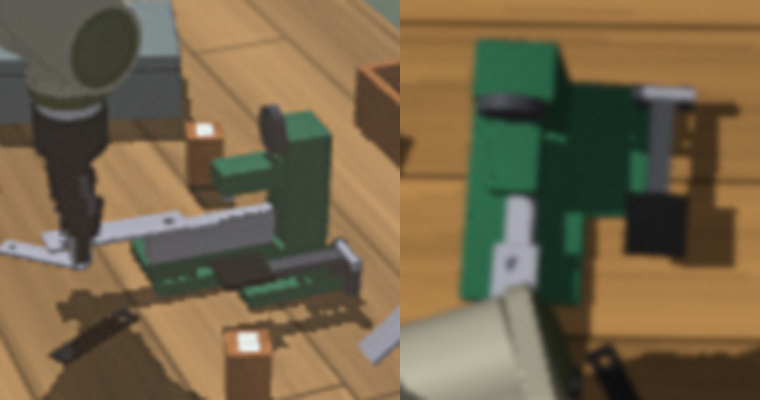

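Both views show the plate drawn clear of the head, with its hole visible at about (269.5,220) in the top image. I'll measure hole relative to TCP.

```bash
python3 - <<'E'
from h import *
from rig import imaging
t=imaging.capture("top");pickle.dump(t,open("top4.pkl","wb"));s=imaging.capture("side");pickle.dump(s,open("side4.pkl","wb"))
st,r=Rtool();p=st["eef_pos"]
g=t["frame"].mean(2)[212:229,262:278]; print(g.astype(int))
crop(s,285,190,315,210,20,"pics/eye4.png"); print(onz(t,269.5,220.2,61), r.inv().apply(onz(t,269.5,220.2,61)-p), proj(s,[446,239,61]))
E
```

```text
[[ 76  77  82  92 115 145 165 171 173 172 170 162 134  90  54  39]
 [ 77  89 101 115 132 153 167 171 172 171 168 160 135  98  65  47]
 [ 79 100 124 143 153 162 168 170 172 171 168 160 144 124  95  65]
 [ 85 111 141 160 166 169 169 169 171 171 167 165 158 146 122  83]
 [ 88 117 148 165 169 169 168 168 169 169 170 170 167 159 133  92]
 [ 89 119 151 167 170 166 161 157 159 164 169 170 169 160 133  88]
 [ 89 121 152 167 167 158 144 133 139 154 166 170 169 159 132  85]
 [ 91 122 154 167 165 147 123 112 129 153 166 170 170 160 130  83]
 [ 93 127 157 168 162 139 111 110 136 159 170 171 169 159 129  82]
 [ 96 131 161 169 163 142 118 124 148 165 171 171 170 159 128  79]
 [ 98 135 161 171 165 153 139 143 157 168 170 171 169 159 126  76]
 [102 137 163 171 168 163 158 160 165 169 171 172 168 157 124  74]
 [102 137 162 171 171 168 167 168 171 172 171 169 166 152 117  70]
 [104 140 163 171 170 170 170 171 171 169 165 161 158 144 111  65]
 [108 142 164 172 170 167 166 165 163 156 147 140 135 127 102  61]
 [112 146 166 170 166 160 153 148 144 138 130 118 110 104  84  53]
 [117 149 167 168 159 147 136 133 132 130 126 114  96  81  63  43]]
[448.10261664 239.8164749   61.        ] [   0.25149882  -21.85790127 -102.11342673] [[293.92423712 200.8634775 ]]
```

View pics/eye4.png

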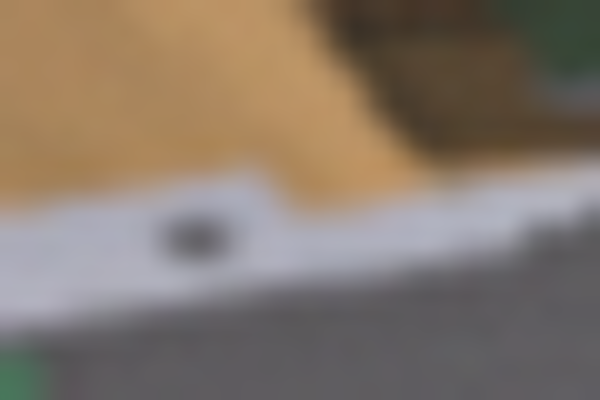

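```bash
cat >> h.py <<'E'
B=np.array([606,-237.,180.]); YAW=-2.4
_h=R.from_euler("z",YAW,degrees=True).apply([1,0,0]); D=-.643*_h+np.array([0,0,.766])
OFF=np.array([0.,-21.,-100.5])
def tcp_for(s,Rg,off=OFF): return B+s*D-Rg.apply(off)
E
python3 - <<'E'
from h import *
Rg=Rgoal(40,YAW)
for s in(80,100,10.5): print(s,(B+s*D).round(1),tcp_for(s,Rg).round(1))
print((Rgoal().inv()*R.identity()*R.identity()).as_matrix().round(2))
plan(tcp_for(100,Rg),Rg)
E
```

```text
80 [ 554.6 -234.8  241.3] [ 491.2 -232.2  160.6]
100 [ 541.8 -234.3  256.6] [ 478.3 -231.6  175.9]
10.5 [ 599.3 -236.7  188. ] [ 535.8 -234.1  107.4]
[[ 0.  1.  0.]
 [ 0.  0. -1.]
 [-1.  0.  0.]]
delta_cm [-47.056 -13.683 -14.099] twist [-0.6975  0.0226  0.0084] |d| 50.99 deg 40.0
```

```bash
python3 -m handwheel '[{"delta_pos":[0,-3,0],"twist":[0,0,0],"jaw":0.25},{"delta_pos":[0,-7,0],"twist":[0,0,0],"jaw":0.25},{"delta_pos":[0,-11,0],"twist":[0,0,0],"jaw":0.25},{"delta_pos":[-2,-15,0],"twist":[0,0,0],"jaw":0.25},{"delta_pos":[-6,-17,-1],"twist":[0,0,0],"jaw":0.25},{"delta_pos":[-10,-18,-1.5],"twist":[0,0,0],"jaw":0.25},{"delta_pos":[-14,-19,-2],"twist":[0,0,0],"jaw":0.25},{"delta_pos":[-18,-20,-3],"twist":[0,0,0],"jaw":0.25},{"delta_pos":[-22,-20,-4],"twist":[0,0,0],"jaw":0.25},{"delta_pos":[-25,-20,-5],"twist":[0,0,0],"jaw":0.25}]'; python3 - <<'E'
from h import *
print(Rtool()[0]["eef_pos"],Rtool()[0]["grip_width"],Rtool()[0]["force"])
Rg=Rgoal(40,YAW)
plan(tcp_for(100,Rg),Rg)
E
```

```text
time_s: 8.93
eef_pos: [391.1, -12.1, 240.0]
ee_rot: [-0.504, 0.505, 0.496, -0.495]
force: [1.2, 0.3, -1.1]
grip_width: 0.372
[391.08767879 -12.09430492 239.99495065] 0.37219933707440583 [ 1.19119177  0.25330583 -1.11868999]
delta_cm [-21.783   6.447  -9.119] twist [-0.696   0.0226  0.0072] |d| 24.48 deg 39.9
```

```bash
python3 -m handwheel '[{"delta_pos":[-4,0,0],"twist":[-0.1,0,0],"jaw":0.25},{"delta_pos":[-8,0,-1],"twist":[-0.2,0.01,0],"jaw":0.25},{"delta_pos":[-12,0,-3],"twist":[-0.3,0.01,0],"jaw":0.25},{"delta_pos":[-16,0,-5],"twist":[-0.4,0.02,0.01],"jaw":0.25},{"delta_pos":[-19,2,-7],"twist":[-0.5,0.02,0.01],"jaw":0.25},{"delta_pos":[-21.8,4,-9.1],"twist":[-0.6,0.022,0.007],"jaw":0.25},{"delta_pos":[-21.8,6.4,-9.1],"twist":[-0.696,0.022,0.007],"jaw":0.25},{"delta_pos":[-21.8,6.4,-9.1],"twist":[-0.696,0.022,0.007],"jaw":0.25},{"delta_pos":[-21.8,6.4,-9.1],"twist":[-0.696,0.022,0.007],"jaw":0.25},{"delta_pos":[-21.8,6.4,-9.1],"twist":[-0.696,0.022,0.007],"jaw":0.25}]'; cat > look.py <<'E'
import sys
from h import *
from rig import imaging
n=sys.argv[1]; st,r=Rtool(); print(st["time_s"],st["eef_pos"].round(1),st["grip_width"].round(3),st["force"].round(1))
Rg=Rgoal(40,YAW); plan(st["eef_pos"],Rg)
t=imaging.capture("top");s=imaging.capture("side");pickle.dump((t,s),open(n+".pkl","wb"))
E=st["eef_pos"]+r.apply(OFF); print("eye pred",E.round(1),proj(t,E)[0].round(1),proj(s,E)[0].round(1)); print("s along peg",((E-B)@D).round(1),"lat",(E-B-((E-B)@D)*D).round(1))
print("tip pred",proj(t,B+50.5*D)[0].round(1),proj(s,B+50.5*D)[0].round(1))
crop(t,430,130,500,200,8,"a.png");crop(s,380,190,450,260,8,"b.png")
cv2.imwrite("pics/"+n+".png",cv2.resize(np.hstack([cv2.imread("a.png"),cv2.imread("b.png")]),(800,400)))
E
python3 look.py l1
```

```text
time_s: 9.77
eef_pos: [493.2, -219.0, 196.5]
ee_rot: [-0.321, 0.653, 0.615, -0.303]
force: [-0.4, -0.5, -1.0]
grip_width: 0.372Traceback (most recent call last):
  File "look.py", line 4, in <module>
    n=sys.argv[1]; st,r=Rtool(); print(st["time_s"],st["eef_pos"].round(1),st["grip_width"].round(3),st["force"].round(1))
                                                                           ^^^^^^^^^^^^^^^^^^^^^^
AttributeError: 'float' object has no attribute 'round'
```

```bash
sed -i 's/st\["grip_width"\].round(3)/round(st["grip_width"],3)/' look.py; python3 look.py l1
```

```text
9.7667 [ 493.2 -219.   196.5] 0.372 [-0.4 -0.5 -1. ]
delta_cm [0. 0. 0.] twist [-0.0417 -0.013  -0.0113] |d| 0.0 deg 2.6
eye pred [ 559.8 -222.9  274.5] [469.8 162.2] [406.8 207.2]
s along peg 102.4 lat [19.6 11.3 16. ]
tip pred [468.4 162.1] [412.  228.2]
```

View pics/l1.png

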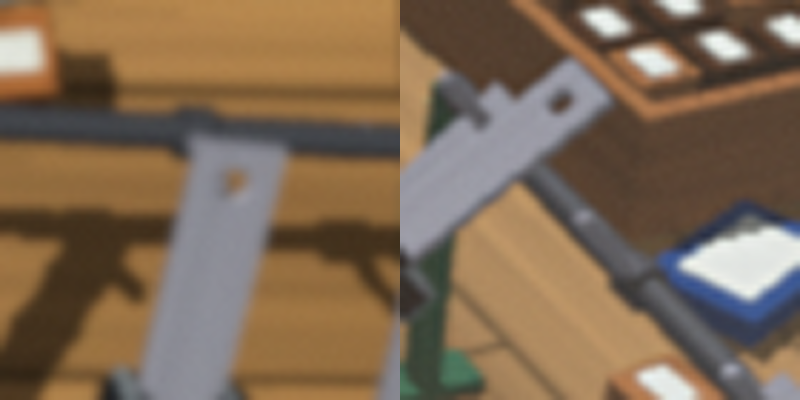

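The hole is at top (470.8,161.9) and side (408.4,207.7), within about 1.5 px of prediction. I'll settle nearer the peg line and measure there.

```bash
python3 -c "
from h import *
Rg=Rgoal(40,YAW); plan(tcp_for(75,Rg),Rg)"
```

```text
delta_cm [-1.314  3.294  2.314] twist [-0.0403 -0.0138 -0.0121] |d| 4.23 deg 2.5
```

```bash
python3 -m handwheel '[{"delta_pos":[-0.7,0,1.2],"twist":[-0.02,-0.01,-0.01],"jaw":0.25},{"delta_pos":[-1.3,0,2.3],"twist":[-0.04,-0.014,-0.012],"jaw":0.25},{"delta_pos":[-1.3,1,2.3],"twist":[-0.04,-0.014,-0.012],"jaw":0.25},{"delta_pos":[-1.3,2,2.3],"twist":[-0.04,-0.014,-0.012],"jaw":0.25},{"delta_pos":[-1.3,2.6,2.3],"twist":[-0.04,-0.014,-0.012],"jaw":0.25},{"delta_pos":[-1.3,3,2.3],"twist":[-0.04,-0.014,-0.012],"jaw":0.25},{"delta_pos":[-1.3,3,2.3],"twist":[-0.04,-0.014,-0.012],"jaw":0.25},{"delta_pos":[-1.3,3,2.3],"twist":[-0.04,-0.014,-0.012],"jaw":0.25},{"delta_pos":[-1.3,3,2.3],"twist":[-0.04,-0.014,-0.012],"jaw":0.25},{"delta_pos":[-1.3,3,2.3],"twist":[-0.04,-0.014,-0.012],"jaw":0.25}]';python3 look.py l2
```

```text
time_s: 10.7
eef_pos: [509.0, -222.7, 180.7]
ee_rot: [-0.325, 0.655, 0.612, -0.301]
force: [1.0, -0.7, -1.7]
grip_width: 0.373
10.7 [ 509.  -222.7  180.7] 0.373 [ 1.  -0.7 -1.7]
delta_cm [0. 0. 0.] twist [-0.0442 -0.0241 -0.014 ] |d| 0.0 deg 3.0
eye pred [ 575.8 -227.6  258.5] [469.7 156.9] [412.9 212.5]
s along peg 79.7 lat [21.1  7.2 17.4]
tip pred [468.4 162.1] [412.  228.2]
```

View pics/l2.png

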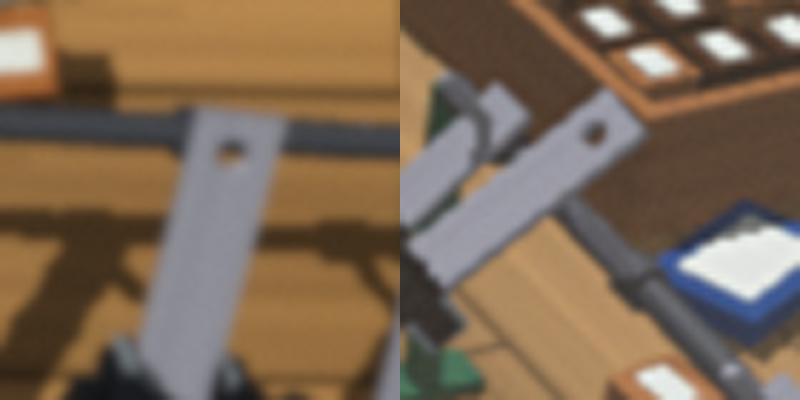

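```bash
python3 -c "
from h import *
s,r=Rtool();print(s['joints'].round(3),s['dq'].round(3)); print(r.as_matrix().round(3))
Rg=Rgoal(40,YAW); print(Rg.as_matrix().round(3));plan(tcp_for(75,Rg),Rg)"
```

```text
[-0.826  0.192  1.953  0.777  0.642 -2.88 ] [-0.001 -0.001  0.    -0.    -0.001  0.   ]
[[ 0.069  0.607 -0.792]
 [ 0.998 -0.039  0.058]
 [ 0.004 -0.794 -0.608]]
[[ 0.042  0.642 -0.765]
 [ 0.999 -0.027  0.032]
 [-0.    -0.766 -0.643]]
delta_cm [-1.076  1.046  2.558] twist [-0.0442 -0.0241 -0.014 ] |d| 2.97 deg 3.0
```

Joint 6 has hit its −2.88 limit, so the orientation fell 3° short. Turning the plate about the peg axis is free, so I'll turn the tool about +0.15 rad round its y. I'll also triangulate the hole and the peg tip in the same cameras.

```bash
cat >> h.py <<'E'
def tri(t,s,a,b):
    Ps=[K(c)@np.c_[R.from_rotvec(c["rvec"]).as_matrix(),c["tvec"]] for c in(t,s)]
    X=cv2.triangulatePoints(*Ps,np.array(a,float).reshape(2,1),np.array(b,float).reshape(2,1))[:,0]; return X[:3]/X[3]
RG=Rgoal(40,YAW)*R.from_rotvec([0,.15,0])
E
python3 - <<'E'
from h import *
t,s=load("l2.pkl"); t0,s0=load("top0.pkl"),load("side0.pkl")
st,r=Rtool(); H=tri(t,s,(470.2,156.4),(413.5,212.5)); print("hole top face",H, r.inv().apply(H-st["eef_pos"]))
T=tri(t,s,(467.3,162.1),(411.6,227.0)); Q=tri(t,s,(464,151.8),(420.8,239.1)); print("tip",T,"ring",Q)
# peg blob centroid along top0: bright low-sat pixels near peg
hsv=cv2.cvtColor(t0["frame"],cv2.COLOR_RGB2HSV)
g=t0["frame"].mean(2)[150:167,458:474].astype(int); print(g)
g=s0["frame"].mean(2)[222:234,404:420].astype(int); print(g)
plan(tcp_for(75,RG),RG)
E
```

```text
hole top face [ 576.97454075 -228.55720268  258.85441215] [  -0.84996784  -20.58250431 -101.68529166]
tip [ 573.49134691 -232.86252122  220.31618972] ring [ 606.42404724 -236.16910399  178.71296735]
[[ 73  72  68  63  61  65  67  66  66  69  74  80  84  87  87  87]
 [ 69  69  66  66  65  67  70  69  67  64  64  70  71  71  72  73]
 [ 68  69  68  68  68  74  78  76  69  63  62  66  68  69  69  70]
 [ 64  65  64  66  75  89  97  92  77  63  59  64  67  67  68  68]
 [ 59  58  57  63  82 106 117 110  89  66  56  59  61  63  62  63]
 [ 63  59  54  60  82 112 129 124  99  72  58  58  58  57  57  59]
 [ 84  75  61  60  78 109 131 133 114  90  74  72  71  69  68  69]
 [102  93  78  73  80 106 130 136 126 108  95  94  92  92  92  93]
 [109 104  98  93  96 110 127 137 134 120 109 105 107 109 108 109]
 [109 107 106 105 106 112 122 133 136 128 115 109 109 109 110 111]
 [106 106 105 106 107 109 115 129 139 138 124 111 106 106 108 109]
 [103 103 103 103 105 106 110 124 142 149 138 121 105 103 105 104]
 [101 102 102 101 102 102 106 118 140 154 145 122 105 100 102 102]
 [101 101 100  99 100 100 103 
[... 421 characters left out ...]
7  67  67  68  66]
 [103  71  68  77  90 101 100  93  82  72  69  68  69  66  68  68]
 [124  91  67  68  78  90 104 108 105  89  75  67  66  67  67  68]
 [141 121  89  68  68  81 107 132 140 117  91  74  67  67  67  67]
 [143 141 120  89  68  75 106 128 130 115 102  89  76  68  69  67]
 [139 143 139 120  89  70  84 101 104 100  99  98  88  75  69  67]
 [136 139 144 142 121  86  69  82  92  91  96  99  94  82  73  70]
 [137 138 140 144 138 114  79  72  83  91  95  97  94  92  84  77]
 [138 136 138 141 144 136 112  83  72  84  91  93  95  98  94  85]
 [138 137 138 139 140 143 137 112  81  73  85  93  93  95  96  94]]
delta_cm [0.428 1.02  2.482] twist [-0.043   0.1259 -0.0173] |d| 2.72 deg 7.7
```

```bash
python3 - <<'E'
from h import *
t0=load("top0.pkl")
g=t0["frame"].mean(2); n=np.cross(D,R.from_euler("z",YAW,degrees=True).apply([0,1,0]))
def onpl(c,u,v,P=B):
    o,d=ray(c,u,v); return o+d*((P-o)@n)/(d@n)
bk={}
for v in range(154,163):
    u=np.arange(461,471); w=g[v,461:471]; base=np.linspace(g[v,460:462].mean(),g[v,471:473].mean(),10); w=np.clip(w-base-8,0,None)
    uc=(w*u).sum()/w.sum(); X=onpl(t0,uc,v); q=X-B; print(v,round(uc,2),X.round(1),"s",(q@D).round(1),"y-line",(X[1]-(B+(q@D)*D)[1]).round(1))
E
```

```text
154 464.09 [ 601.2 -235.2  185.8] s 7.6 y-line 1.6
155 464.29 [ 597.6 -234.5  190.1] s 13.1 y-line 2.2
156 464.6 [ 594.2 -234.   194.3] s 18.6 y-line 2.5
157 464.88 [ 590.7 -233.4  198.4] s 24.0 y-line 2.9
158 465.19 [ 587.2 -233.   202.5] s 29.4 y-line 3.2
159 465.63 [ 583.8 -232.8  206.6] s 34.7 y-line 3.2
160 466.33 [ 580.5 -233.3  210.6] s 39.9 y-line 2.6
161 466.89 [ 577.1 -233.4  214.5] s 45.1 y-line 2.3
162 467.1 [ 573.8 -232.7  218.6] s 50.4 y-line 2.9
```

```bash
sed -i 's/-237\.,180/-234.4,180/; s/OFF=.*/OFF=np.array([-0.6,-19.5,-101.5])/' h.py; sed -i 's/Rg=Rgoal(40,YAW); plan(st\["eef_pos"\],Rg)/plan(st["eef_pos"],RG); print(st["joints"].round(2))/' look.py; python3 -c "
from h import *
plan(tcp_for(72,RG),RG)"
```

```text
delta_cm [0.762 1.163 2.582] twist [-0.043   0.1259 -0.0173] |d| 2.93 deg 7.7
```

```bash
python3 -m handwheel '[{"delta_pos":[0.3,0,1],"twist":[-0.01,0.06,0],"jaw":0.25},{"delta_pos":[0.7,0,2],"twist":[-0.02,0.12,-0.01],"jaw":0.25},{"delta_pos":[0.76,0,2.58],"twist":[-0.043,0.126,-0.017],"jaw":0.25},{"delta_pos":[0.76,0.3,2.58],"twist":[-0.043,0.126,-0.017],"jaw":0.25},{"delta_pos":[0.76,0.6,2.58],"twist":[-0.043,0.126,-0.017],"jaw":0.25},{"delta_pos":[0.76,0.6,2.58],"twist":[-0.043,0.126,-0.017],"jaw":0.25},{"delta_pos":[0.76,0.6,2.58],"twist":[-0.043,0.126,-0.017],"jaw":0.25},{"delta_pos":[0.76,0.6,2.58],"twist":[-0.043,0.126,-0.017],"jaw":0.25},{"delta_pos":[0.76,0.6,2.58],"twist":[-0.043,0.126,-0.017],"jaw":0.25},{"delta_pos":[0.76,0.6,2.58],"twist":[-0.043,0.126,-0.017],"jaw":0.25}]';python3 look.py l3; python3 -c "
from h import *
plan(tcp_for(72,RG),RG)"
```

```text
time_s: 11.63
eef_pos: [497.9, -211.3, 168.5]
ee_rot: [-0.357, 0.674, 0.598, -0.246]
force: [0.1, 0.3, -1.7]
grip_width: 0.372
11.6333 [ 497.9 -211.3  168.5] 0.372 [ 0.1  0.3 -1.7]
delta_cm [0. 0. 0.] twist [-0.0143 -0.006  -0.0051] |d| 0.0 deg 0.9
[-0.84  0.18  2.02  0.89  0.62 -2.88]
eye pred [ 562.5 -230.3  246.9] [469.6 163.9] [408.2 218.2]
s along peg 79.3 lat [7.4 2.  6.2]
tip pred [467.2 162.1] [411.4 227.6]
delta_cm [-0.417  0.89   0.867] twist [-0.0143 -0.0061 -0.0051] |d| 1.31 deg 0.9
```

View pics/l3.png

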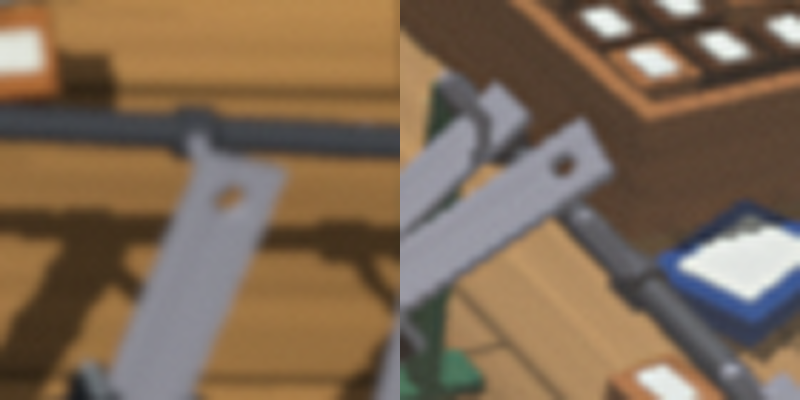

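```bash
cat > fk.py <<'E'
from h import *
from scipy.optimize import least_squares
data=[([9.02570842e-01,3.13437464e-01,1.49846508e+00,0,1.33098102e+00,-2.23398679e-01],[225.757,473.688,230.73],[-0.59781305,0.5981362,0.37696691,-0.37782085]),
([-0.826,0.192,1.953,0.777,0.642,-2.88],[509,-222.7,180.7],[-0.325,0.655,0.612,-0.301])]
def Rj(j):
    z=lambda a:R.from_rotvec([0,0,a]); y=lambda a:R.from_rotvec([0,a,0])
    r1=z(j[0]); r2=r1*y(j[1]); r3=r1*y(j[1]+j[2]); r4=r3*z(j[3])*y(j[4]); r6=r4*z(j[5])
    return r1,r2,r3,r6
def fk(j,p):
    r1,r2,r3,r6=Rj(j); d1,x1,e,a2,a3x,a3,L=p
    return r1.apply([x1,e,d1])+r2.apply([0,0,a2])+r3.apply([a3x,0,a3])+r6.apply([0,0,L])
if __name__=="__main__":
    s,_=Rtool(); data.append((s["joints"],s["eef_pos"],s["ee_rot"]))
    for j,p,q in data:
        q=np.array(q);rt=R.from_quat([q[1],q[2],q[3],q[0]]); print((Rj(j)[3].inv()*rt).as_matrix().round(3).tolist())
    f=lambda P:np.concatenate([fk(j,P)-p for j,p,_ in data]+[ (P-[150,0,116,400,0,350,250])*.001])
    o=least_squares(f,[150,0,116,400,0,350,250]); print(o.x.round(1),f(o.x)[:9].round(1)); np.save("fk.npy",o.x)
E
python3 fk.py
```

```text
[[-1.0, 0.0, 0.0], [0.0, -0.0, 1.0], [0.0, 1.0, 0.0]]
[[-1.0, 0.0, -0.001], [-0.001, 0.001, 1.0], [0.0, 1.0, -0.001]]
[[-1.0, -0.0, 0.0], [0.0, 0.0, 1.0], [-0.0, 1.0, -0.0]]
[214.    3.3 116.3 428.8  42.3 398.1 255.1] [-0.  -0.  -0.   0.1  0.   0.1 -0.1 -0.  -0.1]
```

```bash
cat > ik.py <<'E'
from fk import *
P=np.load("fk.npy"); M=R.from_matrix([[-1,0,0],[0,0,1],[0,1,0]])
def ik(pos,Rg,j0):
    f=lambda j:np.concatenate([(fk(j,P)-pos)/100,(Rg.inv()*(Rj(j)[3]*M)).as_rotvec()])
    o=least_squares(f,j0); return o.x,np.abs(o.fun).max()
if __name__=="__main__":
    j0=Rtool()[0]["joints"]
    for a in(0,.15,.3,.4):
        Rg=Rgoal(40,YAW)*R.from_rotvec([0,a,0])
        for s in(72,55,30,10.5):
            j,e=ik(tcp_for(s,Rg),Rg,j0); print(a,s,j.round(2),round(e,4))
E
python3 ik.py
```

```text
0 72 [-0.89  0.22  2.03  0.97  0.62 -3.15] 0.0
0 55 [-0.87  0.26  2.01  1.01  0.59 -3.18] 0.0
0 30 [-0.84  0.33  1.99  1.06  0.55 -3.22] 0.0
0 10.5 [-0.82  0.38  1.97  1.11  0.53 -3.26] 0.0
0.15 72 [-0.86  0.2   2.04  0.97  0.6  -2.98] 0.0
0.15 55 [-0.84  0.25  2.03  1.01  0.57 -3.01] 0.0
0.15 30 [-0.81  0.32  2.01  1.07  0.53 -3.06] 0.0
0.15 10.5 [-0.79  0.37  1.98  1.12  0.51 -3.1 ] 0.0
0.3 72 [-0.83  0.19  2.05  0.97  0.58 -2.8 ] 0.0
0.3 55 [-0.81  0.24  2.04  1.01  0.55 -2.83] 0.0
0.3 30 [-0.78  0.3   2.02  1.07  0.51 -2.89] 0.0
0.3 10.5 [-0.76  0.36  1.99  1.12  0.49 -2.93] 0.0
0.4 72 [-0.8   0.18  2.06  0.96  0.57 -2.67] 0.0
0.4 55 [-0.78  0.23  2.04  1.    0.54 -2.71] 0.0
0.4 30 [-0.75  0.3   2.02  1.06  0.5  -2.76] 0.0
0.4 10.5 [-0.73  0.35  2.    1.11  0.47 -2.8 ] 0.0
```

The fitted arm model shows a straight hang needs j6≈−3.2, which is out of range, and staying in range would leave the plate 23° skew. The flipped grasp solves this, so I'll check it, then put the plate back on the anvil and re-grip with the jaws turned half round.

```bash
python3 - <<'E'
from ik import *
j0=np.array([.3,.3,1.6,0,1.2,1.8])
for p in((345,241,120),(420,240,37),(390,0,240)): 
    j,e=ik(np.array(p),Rgoal(0,-1,-1),j0); print(p,j.round(2),round(e,4))
Rg=Rgoal(40,YAW,-1); off=OFF*[-1,1,-1]
for s in(100,72,10.5):
    j,e=ik(tcp_for(s,Rg,off),Rg,[-.8,.2,2,.9,.6,0]); print(s,j.round(2),round(e,4))
plan((391,-12,240),Rgoal(0,-1))
E
```

```text
(345, 241, 120) [ 0.33  0.22  1.94 -0.    0.98  1.92] 0.0
(420, 240, 37) [0.28 0.49 1.82 0.   0.83 1.86] 0.0
(390, 0, 240) [-0.3  -0.01  1.85  0.    1.3   1.29] 0.0
100 [-0.92  0.15  2.05  0.91  0.68  0.03] 0.0
72 [-0.89  0.22  2.03  0.97  0.62 -0.01] 0.0
10.5 [-0.82  0.38  1.97  1.11  0.53 -0.12] 0.0
delta_cm [ 18.505 -12.868   7.378] twist [ 0.6828 -0.1745  0.0423] |d| 23.72 deg 40.5
```

```bash
python3 -m handwheel '[{"delta_pos":[1,-3,0],"twist":[0.08,0,0],"jaw":0.25},{"delta_pos":[4,-6,1],"twist":[0.17,-0.03,0],"jaw":0.25},{"delta_pos":[7,-9,2],"twist":[0.27,-0.06,0.01],"jaw":0.25},{"delta_pos":[10,-12.8,3],"twist":[0.37,-0.09,0.02],"jaw":0.25},{"delta_pos":[13,-12.8,5],"twist":[0.48,-0.12,0.03],"jaw":0.25},{"delta_pos":[16,-12.8,6],"twist":[0.59,-0.15,0.04],"jaw":0.25},{"delta_pos":[18.5,-12.8,7.4],"twist":[0.683,-0.174,0.042],"jaw":0.25},{"delta_pos":[18.5,-12.8,7.4],"twist":[0.683,-0.174,0.042],"jaw":0.25},{"delta_pos":[18.5,-12.8,7.4],"twist":[0.683,-0.174,0.042],"jaw":0.25},{"delta_pos":[18.5,-12.8,7.4],"twist":[0.683,-0.174,0.042],"jaw":0.25}]';python3 -c "
from h import *
plan((335,241.6,60),Rgoal(0,-1)); plan((335,241.6,40),Rgoal(0,-1))"
```

```text
time_s: 12.57
eef_pos: [391.4, -12.3, 239.3]
ee_rot: [-0.504, 0.504, 0.496, -0.495]
force: [0.3, -0.1, -1.3]
grip_width: 0.375
delta_cm [25.269 17.942  6.106] twist [ 0.0007 -0.0005  0.0007] |d| 31.59 deg 0.1
delta_cm [25.268 19.942  6.107] twist [ 0.0007 -0.0005  0.0007] |d| 32.76 deg 0.1
```

```bash
python3 -m handwheel '[{"delta_pos":[4,0,1],"twist":[0,0,0],"jaw":0.25},{"delta_pos":[8,0,2],"twist":[0,0,0],"jaw":0.25},{"delta_pos":[12,0,3],"twist":[0,0,0],"jaw":0.25},{"delta_pos":[16,2,4],"twist":[0,0,0],"jaw":0.25},{"delta_pos":[19.5,4,5],"twist":[0,0,0],"jaw":0.25},{"delta_pos":[23,6,6.1],"twist":[0,0,0],"jaw":0.25},{"delta_pos":[25.3,9,6.1],"twist":[0,0,0],"jaw":0.25},{"delta_pos":[25.3,12,6.1],"twist":[0,0,0],"jaw":0.25},{"delta_pos":[25.3,15,6.1],"twist":[0,0,0],"jaw":0.25},{"delta_pos":[25.3,17.9,6.1],"twist":[0,0,0],"jaw":0.25}]';python3 -c "
from h import *
print(Rtool()[0]['eef_pos'])
plan((335,241.6,40),Rgoal(0,-1))"
```

```text
time_s: 13.4
eef_pos: [335.4, 241.5, 59.3]
ee_rot: [0.505, -0.505, -0.496, 0.494]
force: [-0.2, -0.1, -2.1]
grip_width: 0.374
[335.36551275 241.50072756  59.32317874]
delta_cm [0.007 1.932 0.039] twist [ 0.0011 -0.0022  0.0014] |d| 1.93 deg 0.2
```

```bash
python3 -m handwheel '[{"delta_pos":[0,1,0],"twist":[0,0,0],"jaw":0.25},{"delta_pos":[0,1.9,0],"twist":[0,0,0],"jaw":0.25},{"delta_pos":[0,1.95,0],"twist":[0,0,0],"jaw":0.25},{"delta_pos":[0,1.95,-2],"twist":[0,0,0],"jaw":0.25},{"delta_pos":[0,1.95,-4],"twist":[0,0,0],"jaw":0.25},{"delta_pos":[0,1.95,-6],"twist":[0,0,0],"jaw":0.25},{"delta_pos":[0,1.95,-7.5],"twist":[0,0,0],"jaw":0.25},{"delta_pos":[0,1.95,-8.5],"twist":[0,0,0],"jaw":0.25},{"delta_pos":[0,2.05,-8.5],"twist":[0,0,0],"jaw":0.25},{"delta_pos":[0,2.1,-8.5],"twist":[0,0,0],"jaw":0.25}]';python3 -c "
from h import *
s,r=Rtool();print(s['eef_pos'],s['force'])"
```

```text
time_s: 14.23
eef_pos: [420.2, 240.3, 40.1]
ee_rot: [-0.505, 0.505, 0.496, -0.495]
force: [-0.3, -0.4, -2.2]
grip_width: 0.373
[420.22637114 240.27080085  40.05471809] [-0.33339684 -0.44989603 -2.19087903]
```

```bash
python3 -m handwheel '[{"delta_pos":[0,0.1,0],"twist":[0,0,0],"jaw":0.25},{"delta_pos":[0,0.2,0],"twist":[0,0,0],"jaw":0.25},{"delta_pos":[0,0.25,0],"twist":[0,0,0],"jaw":0.25},{"delta_pos":[0,0.3,0],"twist":[0,0,0],"jaw":0.25},{"delta_pos":[0,0.3,0],"twist":[0,0,0],"jaw":0.25},{"delta_pos":[0,0.3,0],"twist":[0,0,0],"jaw":0.25},{"delta_pos":[0,0.3,0],"twist":[0,0,0],"jaw":0.25},{"delta_pos":[0,0.3,0],"twist":[0,0,0],"jaw":0.25},{"delta_pos":[0,0.3,0],"twist":[0,0,0],"jaw":0.25},{"delta_pos":[0,0.3,0],"twist":[0,0,0],"jaw":0.25}]'
```

```text
time_s: 15.07
eef_pos: [419.3, 240.7, 36.9]
ee_rot: [0.505, -0.504, -0.496, 0.496]
force: [-3.3, -2.1, 6.0]
grip_width: 0.371
```

Seated (force turned +6 N upward). Opening and lifting clear.

```bash
python3 -m handwheel '[{"delta_pos":[0,0,0],"twist":[0,0,0],"jaw":0.45},{"delta_pos":[0,0,0],"twist":[0,0,0],"jaw":0.55},{"delta_pos":[0,0,0],"twist":[0,0,0],"jaw":0.65},{"delta_pos":[0,0,0],"twist":[0,0,0],"jaw":0.75},{"delta_pos":[0,0,0],"twist":[0,0,0],"jaw":0.75},{"delta_pos":[0,-1,0],"twist":[0,0,0],"jaw":0.75},{"delta_pos":[0,-3,0],"twist":[0,0,0],"jaw":0.75},{"delta_pos":[0,-6,0],"twist":[0,0,0],"jaw":0.75},{"delta_pos":[0,-10,0],"twist":[0,0,0],"jaw":0.75},{"delta_pos":[0,-12,0],"twist":[0,0,0],"jaw":0.75}]';python3 - <<'E'
from h import *
from rig import imaging
st,r=Rtool();print(st["eef_pos"])
t=imaging.capture("top");s=imaging.capture("side")
crop(s,240,130,370,260,4,"a.png");crop(t,235,135,345,265,4,"b.png")
cv2.imwrite("pics/b5.png",np.hstack([cv2.resize(cv2.imread("a.png"),(400,400)),cv2.resize(cv2.imread("b.png"),(360,400))]))
E
```

```text
time_s: 15.9
eef_pos: [420.7, 240.9, 161.0]
ee_rot: [-0.504, 0.505, 0.497, -0.494]
force: [0.0, 0.3, 0.3]
grip_width: 0.752
[420.7374487  240.92561406 161.03740333]
```

View pics/b5.png

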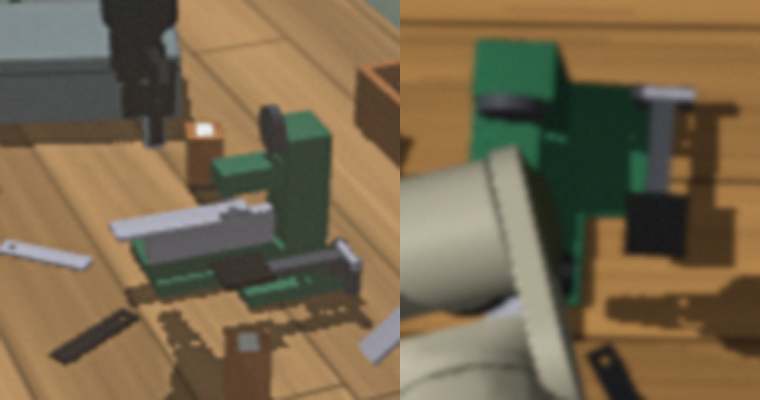

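The plate lies flat back on the anvil, with the gripper clear above. Now the half turn.

```bash
for i in 1 2; do python3 -m handwheel '[{"delta_pos":[0,0,0],"twist":[0,0.12,0],"jaw":0.75},{"delta_pos":[0,0,0],"twist":[0,0.24,0],"jaw":0.75},{"delta_pos":[0,0,0],"twist":[0,0.36,0],"jaw":0.75},{"delta_pos":[0,0,0],"twist":[0,0.48,0],"jaw":0.75},{"delta_pos":[0,0,0],"twist":[0,0.6,0],"jaw":0.75},{"delta_pos":[0,0,0],"twist":[0,0.72,0],"jaw":0.75},{"delta_pos":[0,0,0],"twist":[0,0.84,0],"jaw":0.75},{"delta_pos":[0,0,0],"twist":[0,0.96,0],"jaw":0.75},{"delta_pos":[0,0,0],"twist":[0,1.08,0],"jaw":0.75},{"delta_pos":[0,0,0],"twist":[0,1.2,0],"jaw":0.75}]'; done; python3 -c "
from h import *
plan((420.3,240.3,36.5),Rgoal(0,-1,-1)); print(Rtool()[0]['joints'])"
```

```text
time_s: 16.83
eef_pos: [419.3, 240.4, 155.9]
ee_rot: [0.697, -0.696, -0.122, 0.123]
force: [0.5, -0.8, -0.2]
grip_width: 0.751
time_s: 17.67
eef_pos: [419.3, 240.5, 155.9]
ee_rot: [-0.644, 0.644, -0.293, 0.292]
force: [0.9, 0.1, 0.0]
grip_width: 0.754
delta_cm [ 0.089 11.942  0.074] twist [ 1.300e-03  7.352e-01 -7.000e-04] |d| 11.94 deg 42.1
[2.77318932e-01 2.99281040e-01 1.72577101e+00 6.98197833e-04
 1.11786604e+00 1.13009337e+00]
```

```bash
python3 -m handwheel '[{"delta_pos":[0,0,0],"twist":[0,0.12,0],"jaw":0.75},{"delta_pos":[0,0,0],"twist":[0,0.24,0],"jaw":0.75},{"delta_pos":[0,0,0],"twist":[0,0.36,0],"jaw":0.75},{"delta_pos":[0,1,0],"twist":[0,0.48,0],"jaw":0.75},{"delta_pos":[0.05,2.5,0],"twist":[0,0.6,0],"jaw":0.75},{"delta_pos":[0.09,4.5,0],"twist":[0,0.72,0],"jaw":0.75},{"delta_pos":[0.09,6,0],"twist":[0,0.735,0],"jaw":0.75},{"delta_pos":[0.09,7,0],"twist":[0,0.735,0],"jaw":0.75},{"delta_pos":[0.09,7,0],"twist":[0,0.735,0],"jaw":0.75},{"delta_pos":[0.09,7,0],"twist":[0,0.735,0],"jaw":0.75}]'; python3 -c "
from h import *
plan((420.3,240.5,37),Rgoal(0,-1,-1)); print(Rtool()[0]['eef_pos'])"
```

```text
time_s: 18.5
eef_pos: [420.2, 239.9, 86.4]
ee_rot: [0.497, -0.498, 0.503, -0.502]
force: [0.4, 0.1, -0.3]
grip_width: 0.754
delta_cm [-0.057  4.942  0.009] twist [ 0.0009  0.0071 -0.0003] |d| 4.94 deg 0.4
[420.24516951 239.91709543  86.42276242]
```

```bash
python3 -m handwheel '[{"delta_pos":[-0.05,1.5,0],"twist":[0,0.007,0],"jaw":0.75},{"delta_pos":[-0.05,3,0],"twist":[0,0.007,0],"jaw":0.75},{"delta_pos":[-0.05,4.5,0],"twist":[0,0.007,0],"jaw":0.75},{"delta_pos":[-0.05,4.9,0],"twist":[0,0.007,0],"jaw":0.75},{"delta_pos":[-0.05,4.9,0],"twist":[0,0.007,0],"jaw":0.6},{"delta_pos":[-0.05,4.9,0],"twist":[0,0.007,0],"jaw":0.45},{"delta_pos":[-0.05,4.9,0],"twist":[0,0.007,0],"jaw":0.25},{"delta_pos":[-0.05,4.9,0],"twist":[0,0.007,0],"jaw":0.25},{"delta_pos":[-0.05,4.9,0],"twist":[0,0.007,0],"jaw":0.25},{"delta_pos":[-0.05,4.9,0],"twist":[0,0.007,0],"jaw":0.25}]' 80; python3 -c "
from h import *
print(Rtool()[0]['eef_pos'],Rtool()[0]['force'])"
```

```text
time_s: 19.33
eef_pos: [421.0, 240.7, 39.0]
ee_rot: [-0.496, 0.495, -0.504, 0.505]
force: [-1.6, -1.8, 6.2]
grip_width: 0.374
[421.03412907 240.67671268  38.9604203 ] [-1.56644932 -1.77439445  6.18648452]
```

```bash
python3 -m handwheel '[{"delta_pos":[0,-0.2,0],"twist":[0,0,0],"jaw":0.25},{"delta_pos":[0,-0.2,-1],"twist":[0,0,0],"jaw":0.25},{"delta_pos":[0,-0.2,-2],"twist":[0,0,0],"jaw":0.25},{"delta_pos":[0,-0.2,-3.5],"twist":[0,0,0],"jaw":0.25},{"delta_pos":[0,-0.2,-5],"twist":[0,0,0],"jaw":0.25},{"delta_pos":[0,-0.2,-6.5],"twist":[0,0,0],"jaw":0.25},{"delta_pos":[0,-0.2,-8],"twist":[0,0,0],"jaw":0.25},{"delta_pos":[0,-0.2,-8.5],"twist":[0,0,0],"jaw":0.25},{"delta_pos":[0,-2.5,-8.5],"twist":[0,0,0],"jaw":0.25},{"delta_pos":[0,-6,-8.5],"twist":[0,0,0],"jaw":0.25}]'; python3 -c "
from h import *
print(Rtool()[0]['eef_pos'],Rtool()[0]['force'])
plan((391,-12,250),Rgoal(0,-1,-1))"
```

```text
time_s: 20.17
eef_pos: [333.5, 241.4, 96.5]
ee_rot: [0.494, -0.497, 0.506, -0.503]
force: [0.1, 0.2, -2.0]
grip_width: 0.375
[333.53963239 241.42642115  96.52269321] [ 0.09124105  0.20068255 -2.00927587]
delta_cm [ 25.258 -15.345   6.115] twist [ 0.0057 -0.0006  0.0015] |d| 30.18 deg 0.3
```

```bash
python3 -m handwheel '[{"delta_pos":[0,-4,0],"twist":[0,0,0],"jaw":0.25},{"delta_pos":[0,-8,0],"twist":[0,0,0],"jaw":0.25},{"delta_pos":[2,-11,0],"twist":[0,0,0],"jaw":0.25},{"delta_pos":[5,-14,1],"twist":[0,0,0],"jaw":0.25},{"delta_pos":[9,-15.3,2],"twist":[0,0,0],"jaw":0.25},{"delta_pos":[13,-15.3,3],"twist":[0,0,0],"jaw":0.25},{"delta_pos":[17,-15.3,4],"twist":[0,0,0],"jaw":0.25},{"delta_pos":[21,-15.3,5],"twist":[0,0,0],"jaw":0.25},{"delta_pos":[25,-15.3,6],"twist":[0,0,0],"jaw":0.25},{"delta_pos":[25.2,-15.3,6.1],"twist":[0,0,0],"jaw":0.25}]'; cat >> h.py <<'E'
RG=Rgoal(40,YAW,-1); OFF=np.array([0.6,-19.5,101.5])
E
python3 -c "
from h import *
print(Rtool()[0]['eef_pos'],Rtool()[0]['force'])
plan(tcp_for(105,RG),RG)"
```

```text
time_s: 21.0
eef_pos: [392.7, -16.6, 250.5]
ee_rot: [-0.494, 0.494, -0.506, 0.507]
force: [-0.7, 1.4, -3.4]
grip_width: 0.371
[392.65838536 -16.64152471 250.51812459] [-0.65569611  1.43775085 -3.4273224 ]
delta_cm [21.354 -5.98  24.141] twist [ 0.6976  0.0171 -0.0047] |d| 32.78 deg 40.0
```

```bash
sed -i 's/def tcp_for(s,Rg,off=OFF): return/def tcp_for(s,Rg,off=None):\n    off=OFF if off is None else off\n    return/' h.py; python3 -c "
from h import *
print(tcp_for(105,RG));plan(tcp_for(105,RG),RG)"
```

```text
[ 473.40740321 -228.24219689  180.24919098]
delta_cm [20.946  7.06   8.588] twist [ 0.6976  0.0171 -0.0047] |d| 23.71 deg 40.0
```

```bash
python3 -m handwheel '[{"delta_pos":[3,0,0],"twist":[0.1,0,0],"jaw":0.25},{"delta_pos":[6.5,0,1],"twist":[0.2,0.01,0],"jaw":0.25},{"delta_pos":[10,0,3],"twist":[0.3,0.01,0],"jaw":0.25},{"delta_pos":[13.5,0,5],"twist":[0.4,0.015,0],"jaw":0.25},{"delta_pos":[17,1,7],"twist":[0.5,0.017,0],"jaw":0.25},{"delta_pos":[20,3,8.6],"twist":[0.6,0.017,-0.005],"jaw":0.25},{"delta_pos":[20.9,6,8.6],"twist":[0.698,0.017,-0.005],"jaw":0.25},{"delta_pos":[20.9,7,8.6],"twist":[0.698,0.017,-0.005],"jaw":0.25},{"delta_pos":[20.9,7,8.6],"twist":[0.698,0.017,-0.005],"jaw":0.25},{"delta_pos":[20.9,7,8.6],"twist":[0.698,0.017,-0.005],"jaw":0.25}]'; python3 -c "
from h import *
print(Rtool()[0]['joints'].round(2));plan(tcp_for(76,RG),RG)"
```

```text
time_s: 21.83
eef_pos: [473.5, -221.5, 179.9]
ee_rot: [-0.629, 0.293, -0.307, 0.651]
force: [0.5, 0.4, -1.0]
grip_width: 0.375
[-0.92  0.13  2.05  0.9   0.69  0.05]
delta_cm [0.696 2.877 0.045] twist [ 0.0029  0.0014 -0.0068] |d| 2.96 deg 0.4
```

Orientation is fully reached this time. Closing to 76 mm along the peg line and measuring.

```bash
python3 -m handwheel '[{"delta_pos":[0.4,0.8,0],"twist":[0,0,-0.005],"jaw":0.25},{"delta_pos":[0.7,1.6,0],"twist":[0,0,-0.005],"jaw":0.25},{"delta_pos":[0.7,2.4,0],"twist":[0,0,-0.005],"jaw":0.25},{"delta_pos":[0.7,2.9,0],"twist":[0,0,-0.005],"jaw":0.25},{"delta_pos":[0.7,2.9,0],"twist":[0,0,-0.005],"jaw":0.25},{"delta_pos":[0.7,2.9,0],"twist":[0,0,-0.005],"jaw":0.25},{"delta_pos":[0.7,2.9,0],"twist":[0,0,-0.005],"jaw":0.25},{"delta_pos":[0.7,2.9,0],"twist":[0,0,-0.005],"jaw":0.25},{"delta_pos":[0.7,2.9,0],"twist":[0,0,-0.005],"jaw":0.25},{"delta_pos":[0.7,2.9,0],"twist":[0,0,-0.005],"jaw":0.25}]'; python3 look.py m1
```

```text
time_s: 22.67
eef_pos: [492.3, -229.4, 158.2]
ee_rot: [-0.628, 0.294, -0.304, 0.654]
force: [0.1, -0.3, -1.4]
grip_width: 0.373
22.6667 [ 492.3 -229.4  158.2] 0.373 [ 0.1 -0.3 -1.4]
delta_cm [0. 0. 0.] twist [0.     0.0038 0.    ] |d| 0.0 deg 0.2
[-0.89  0.21  2.03  0.96  0.63 -0.01]
eye pred [ 557.4 -232.3  238.4] [469.5 167. ] [406.5 222.1]
s along peg 76.0 lat [0.2 0.  0.2]
tip pred [467.2 162.1] [411.4 227.6]
```

View pics/m1.png

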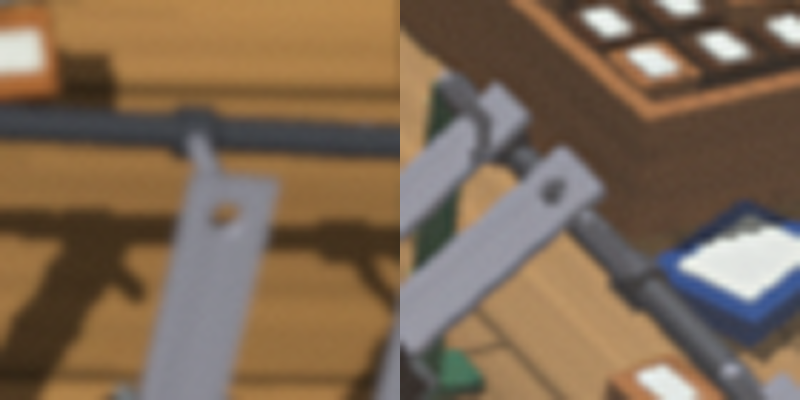

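```bash
python3 - <<'E'
from h import *
t,s=load("m1.pkl")
crop(t,458,156,482,180,16,"a.png");crop(s,395,210,419,234,16,"b.png")
cv2.imwrite("pics/m1z.png",np.hstack([cv2.imread("a.png"),cv2.imread("b.png")]))
E
```

```text
(no output)
```

View pics/m1z.png

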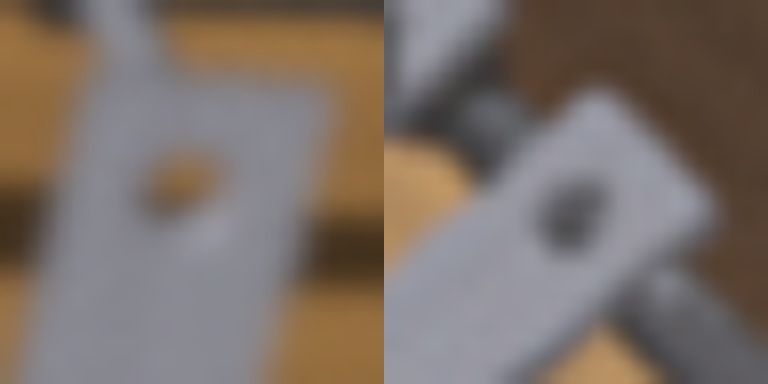

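```bash
python3 - <<'E'
from h import *
t,s=load("m1.pkl"); st,r=Rtool()
for a,b in(((469.2,167.5),(406.1,222.9)),((469.4,167.2),(406.1,222.9))):
    H=tri(t,s,a,b); print(H.round(1),"tool",r.inv().apply(H-st["eef_pos"]).round(1), (proj(t,H)[0]-a).round(2),(proj(s,H)[0]-b).round(2))
    q=H-B; print("s",(q@D).round(1),"lat",(q-(q@D)*D).round(1))
E
```

```text
[ 556.7 -232.3  236.1] tool [  0.6 -18.3  99.6] [-0.    0.01] [ 0.01 -0.  ]
s 74.7 lat [-1.3  0.1 -1.1]
[ 557.  -232.5  236.3] tool [  0.8 -18.3  99.9] [-0.08  0.17] [ 0.17 -0.04]
s 74.6 lat [-1.  -0.1 -0.9]
```

Triangulated, the hole is about 1.5 mm short of the peg axis along the plate, and laterally within 0.1 mm. I'll correct +1.5 mm on z and slide on gently.

```bash
python3 -m handwheel '[{"delta_pos":[0,0.3,0.15],"twist":[0,0,0],"jaw":0.25},{"delta_pos":[0,0.6,0.15],"twist":[0,0,0],"jaw":0.25},{"delta_pos":[0,0.9,0.15],"twist":[0,0,0],"jaw":0.25},{"delta_pos":[0,1.2,0.15],"twist":[0,0,0],"jaw":0.25},{"delta_pos":[0,1.5,0.15],"twist":[0,0,0],"jaw":0.25},{"delta_pos":[0,1.8,0.15],"twist":[0,0,0],"jaw":0.25},{"delta_pos":[0,2.0,0.15],"twist":[0,0,0],"jaw":0.25},{"delta_pos":[0,2.2,0.15],"twist":[0,0,0],"jaw":0.25},{"delta_pos":[0,2.4,0.15],"twist":[0,0,0],"jaw":0.25},{"delta_pos":[0,2.4,0.15],"twist":[0,0,0],"jaw":0.25}]'; sed -i 's/101.5/100.0/' h.py; python3 look.py m2
```

```text
time_s: 23.6
eef_pos: [509.0, -229.9, 140.2]
ee_rot: [-0.628, 0.294, -0.304, 0.653]
force: [-0.5, -0.5, -2.5]
grip_width: 0.373
23.6 [ 509.  -229.9  140.2] 0.373 [-0.5 -0.5 -2.5]
delta_cm [0. 0. 0.] twist [ 0.0006  0.0036 -0.0006] |d| 0.0 deg 0.2
[-0.86  0.27  2.01  1.01  0.59 -0.04]
eye pred [ 573.  -232.8  219.4] [467.2 162.2] [411.2 227.4]
s along peg 51.4 lat [0.  0.2 0. ]
tip pred [467.2 162.1] [411.4 227.6]
```

View pics/m2.png

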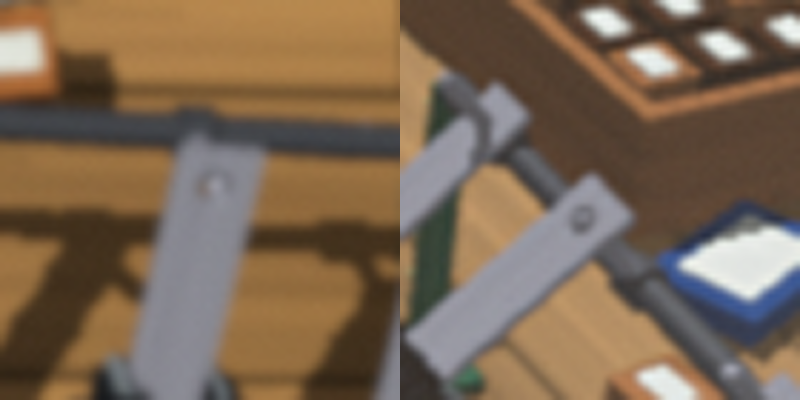

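The peg tip shows inside the hole in both views (top ~(467,162), side ~(412,227)) with no contact force. Sliding on.

```bash
python3 -m handwheel '[{"delta_pos":[0,0.2,0],"twist":[0,0,0],"jaw":0.25},{"delta_pos":[0,0.4,0],"twist":[0,0,0],"jaw":0.25},{"delta_pos":[0,0.6,0],"twist":[0,0,0],"jaw":0.25},{"delta_pos":[0,0.8,0],"twist":[0,0,0],"jaw":0.25},{"delta_pos":[0,1.0,0],"twist":[0,0,0],"jaw":0.25},{"delta_pos":[0,1.2,0],"twist":[0,0,0],"jaw":0.25},{"delta_pos":[0,1.4,0],"twist":[0,0,0],"jaw":0.25},{"delta_pos":[0,1.6,0],"twist":[0,0,0],"jaw":0.25},{"delta_pos":[0,1.8,0],"twist":[0,0,0],"jaw":0.25},{"delta_pos":[0,1.8,0],"twist":[0,0,0],"jaw":0.25}]'; python3 look.py m3
```

```text
time_s: 24.53
eef_pos: [520.5, -230.4, 126.4]
ee_rot: [-0.628, 0.294, -0.304, 0.653]
force: [-0.3, 0.4, -2.1]
grip_width: 0.372
24.5333 [ 520.5 -230.4  126.4] 0.372 [-0.3  0.4 -2.1]
delta_cm [0. 0. 0.] twist [ 0.0006  0.0037 -0.0006] |d| 0.0 deg 0.2
[-0.84  0.32  1.99  1.05  0.56 -0.07]
eye pred [ 584.6 -233.3  205.6] [465.7 158.8] [414.7 231.2]
s along peg 33.4 lat [0.  0.2 0. ]
tip pred [467.2 162.1] [411.4 227.6]
```

View pics/m3.png

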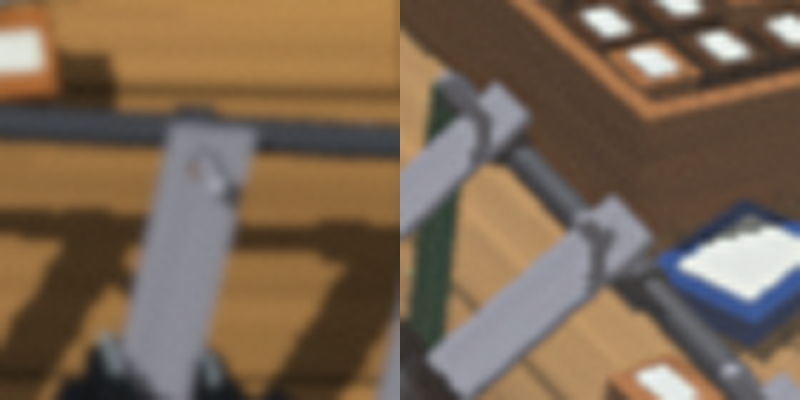

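The peg now sticks out through the plate, so it is threaded. Continuing to the bar.

```bash
python3 -m handwheel '[{"delta_pos":[0,0.3,0],"twist":[0,0,0],"jaw":0.25},{"delta_pos":[0,0.6,0],"twist":[0,0,0],"jaw":0.25},{"delta_pos":[0,0.9,0],"twist":[0,0,0],"jaw":0.25},{"delta_pos":[0,1.2,0],"twist":[0,0,0],"jaw":0.25},{"delta_pos":[0,1.4,0],"twist":[0,0,0],"jaw":0.25},{"delta_pos":[0,1.6,0],"twist":[0,0,0],"jaw":0.25},{"delta_pos":[0,1.75,0],"twist":[0,0,0],"jaw":0.25},{"delta_pos":[0,1.85,0],"twist":[0,0,0],"jaw":0.25},{"delta_pos":[0,1.9,0],"twist":[0,0,0],"jaw":0.25},{"delta_pos":[0,1.9,0],"twist":[0,0,0],"jaw":0.25}]'; python3 look.py m4
```

```text
time_s: 25.47
eef_pos: [532.6, -230.9, 112.1]
ee_rot: [-0.628, 0.294, -0.304, 0.653]
force: [-0.1, 0.2, -1.8]
grip_width: 0.375
25.4667 [ 532.6 -230.9  112.1] 0.375 [-0.1  0.2 -1.8]
delta_cm [0. 0. 0.] twist [ 0.0004  0.0037 -0.0004] |d| 0.0 deg 0.2
[-0.82  0.36  1.97  1.09  0.53 -0.11]
eye pred [ 596.7 -233.8  191.3] [464.2 155.3] [418.4 235.1]
s along peg 14.7 lat [0.1 0.2 0.1]
tip pred [467.2 162.1] [411.4 227.6]
```

```bash
python3 -m handwheel '[{"delta_pos":[0,0.07,0],"twist":[0,0,0],"jaw":0.25},{"delta_pos":[0,0.14,0],"twist":[0,0,0],"jaw":0.25},{"delta_pos":[0,0.21,0],"twist":[0,0,0],"jaw":0.25},{"delta_pos":[0,0.28,0],"twist":[0,0,0],"jaw":0.25},{"delta_pos":[0,0.34,0],"twist":[0,0,0],"jaw":0.25},{"delta_pos":[0,0.4,0],"twist":[0,0,0],"jaw":0.25},{"delta_pos":[0,0.4,0],"twist":[0,0,0],"jaw":0.25},{"delta_pos":[0,0.4,0],"twist":[0,0,0],"jaw":0.25},{"delta_pos":[0,0.4,0],"twist":[0,0,0],"jaw":0.25},{"delta_pos":[0,0.4,0],"twist":[0,0,0],"jaw":0.25}]'; python3 look.py m5
```

```text
time_s: 26.4
eef_pos: [535.2, -231.1, 109.1]
ee_rot: [-0.628, 0.294, -0.304, 0.653]
force: [-0.4, 0.6, -1.8]
grip_width: 0.373
26.4 [ 535.2 -231.1  109.1] 0.373 [-0.4  0.6 -1.8]
delta_cm [0. 0. 0.] twist [ 0.0003  0.0037 -0.0002] |d| 0.0 deg 0.2
[-0.81  0.37  1.97  1.1   0.53 -0.11]
eye pred [ 599.2 -234.   188.3] [463.9 154.5] [419.1 235.9]
s along peg 10.8 lat [0.1 0.1 0.1]
tip pred [467.2 162.1] [411.4 227.6]
```

View pics/m5.png

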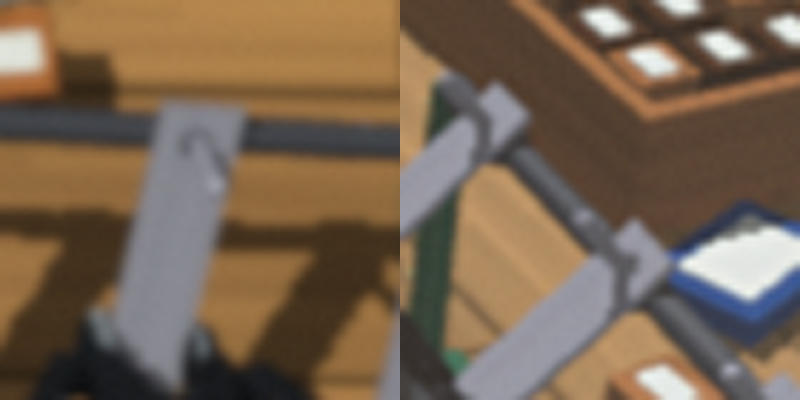

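Nearly on the bar, with no contact force yet. Going on in small steps until I feel it.

```bash
python3 -m handwheel '[{"delta_pos":[0,0.04,0],"twist":[0,0,0],"jaw":0.25},{"delta_pos":[0,0.08,0],"twist":[0,0,0],"jaw":0.25},{"delta_pos":[0,0.12,0],"twist":[0,0,0],"jaw":0.25},{"delta_pos":[0,0.15,0],"twist":[0,0,0],"jaw":0.25},{"delta_pos":[0,0.18,0],"twist":[0,0,0],"jaw":0.25},{"delta_pos":[0,0.2,0],"twist":[0,0,0],"jaw":0.25},{"delta_pos":[0,0.2,0],"twist":[0,0,0],"jaw":0.25},{"delta_pos":[0,0.2,0],"twist":[0,0,0],"jaw":0.25},{"delta_pos":[0,0.2,0],"twist":[0,0,0],"jaw":0.25},{"delta_pos":[0,0.2,0],"twist":[0,0,0],"jaw":0.25}]'
```

```text
time_s: 27.33
eef_pos: [536.5, -231.1, 107.6]
ee_rot: [-0.628, 0.294, -0.304, 0.653]
force: [-3.1, 0.5, -0.2]
grip_width: 0.373
```

Contact with the bar felt. Letting go and watching before retreating.

```bash
python3 -m handwheel '[{"delta_pos":[0,0,0],"twist":[0,0,0],"jaw":0.4},{"delta_pos":[0,0,0],"twist":[0,0,0],"jaw":0.45},{"delta_pos":[0,0,0],"twist":[0,0,0],"jaw":0.5},{"delta_pos":[0,0,0],"twist":[0,0,0],"jaw":0.6},{"delta_pos":[0,0,0],"twist":[0,0,0],"jaw":0.7},{"delta_pos":[0,0,0],"twist":[0,0,0],"jaw":0.7},{"delta_pos":[0,0,0],"twist":[0,0,0],"jaw":0.7},{"delta_pos":[0,0,0],"twist":[0,0,0],"jaw":0.7},{"delta_pos":[0,0,0],"twist":[0,0,0],"jaw":0.7},{"delta_pos":[0,0,0],"twist":[0,0,0],"jaw":0.7}]'; python3 look.py m6
```

```text
time_s: 28.17
eef_pos: [536.5, -231.1, 107.6]
ee_rot: [-0.628, 0.294, -0.304, 0.653]
force: [0.4, 0.4, 0.1]
grip_width: 0.701
28.1667 [ 536.5 -231.1  107.6] 0.701 [0.4 0.4 0.1]
delta_cm [0. 0. 0.] twist [ 0.0003  0.0038 -0.0003] |d| 0.0 deg 0.2
[-0.81  0.38  1.97  1.1   0.53 -0.12]
eye pred [ 600.5 -234.   186.8] [463.7 154.2] [419.5 236.3]
s along peg 8.7 lat [0.1 0.2 0.1]
tip pred [467.2 162.1] [411.4 227.6]
```

View pics/m6.png

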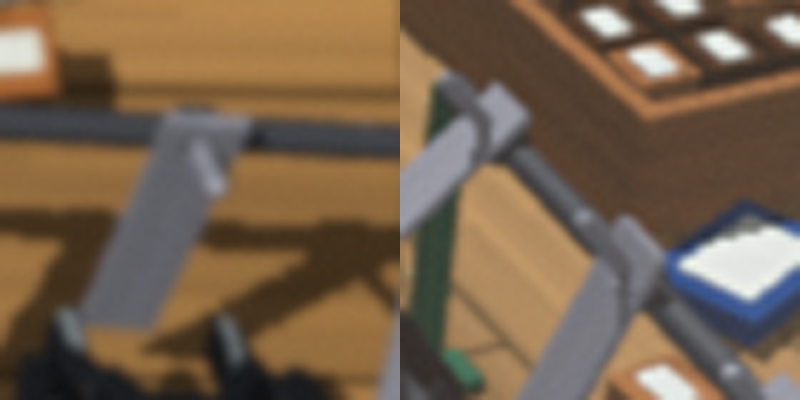

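```bash
python3 - <<'E'
from h import *
t,s=load("m6.pkl")
crop(t,390,135,530,225,5,"a.png");crop(s,345,195,475,335,4,"b.png")
cv2.imwrite("pics/m6w.png",np.hstack([cv2.resize(cv2.imread("a.png"),None,fx=.66,fy=.66),cv2.resize(cv2.imread("b.png"),(300,297))])[:297])
E
```

```text
(no output)
```

View pics/m6w.png

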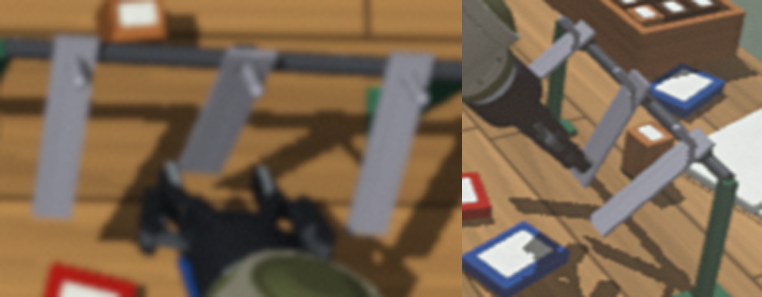

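The plate has dropped onto the peg, its tail swung down ahead of the fingers; the neighbours are unmoved. Retreating straight back along the tool axis.

```bash
python3 -m handwheel '[{"delta_pos":[0,-0.5,0],"twist":[0,0,0],"jaw":0.7},{"delta_pos":[0,-1,0],"twist":[0,0,0],"jaw":0.7},{"delta_pos":[0,-2,0],"twist":[0,0,0],"jaw":0.7},{"delta_pos":[0,-3.5,0],"twist":[0,0,0],"jaw":0.7},{"delta_pos":[0,-5,0],"twist":[0,0,0],"jaw":0.7},{"delta_pos":[0,-7,0],"twist":[0,0,0],"jaw":0.7},{"delta_pos":[0,-9,0],"twist":[0,0,0],"jaw":0.7},{"delta_pos":[0,-11,-1],"twist":[0,0,0],"jaw":0.7},{"delta_pos":[0,-13,-3],"twist":[0,0,0],"jaw":0.7},{"delta_pos":[0,-14,-5],"twist":[0,0,0],"jaw":0.7}]'; cat > wide.py <<'E'
import sys
from h import *
from rig import imaging
n=sys.argv[1];t=imaging.capture("top");s=imaging.capture("side");pickle.dump((t,s),open(n+".pkl","wb"))
print(Rtool()[0]["time_s"])
crop(t,385,135,545,225,5,"a.png");crop(s,345,195,475,335,4,"b.png")
cv2.imwrite("pics/"+n+".png",np.hstack([cv2.resize(cv2.imread("a.png"),(480,270)),cv2.resize(cv2.imread("b.png"),(300,270),interpolation=3)]))
E
python3 wide.py w1
```

```text
time_s: 29.1
eef_pos: [407.3, -225.9, 184.3]
ee_rot: [-0.628, 0.294, -0.302, 0.654]
force: [-0.8, -0.7, -0.8]
grip_width: 0.701
29.2
```

View pics/w1.png

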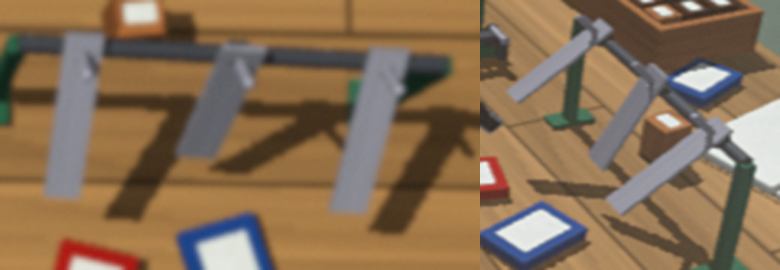

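```bash
python3 -m handwheel '[{"delta_pos":[0,-2,0],"twist":[0,0,0],"jaw":0.7},{"delta_pos":[0,-4,0],"twist":[0,0,0],"jaw":0.7},{"delta_pos":[0,-4,0],"twist":[0,0,0],"jaw":0.7},{"delta_pos":[0,-4,0],"twist":[0,0,0],"jaw":0.7},{"delta_pos":[0,-4,0],"twist":[0,0,0],"jaw":0.7},{"delta_pos":[0,-4,0],"twist":[0,0,0],"jaw":0.7},{"delta_pos":[0,-4,0],"twist":[0,0,0],"jaw":0.7},{"delta_pos":[0,-4,0],"twist":[0,0,0],"jaw":0.7},{"delta_pos":[0,-4,0],"twist":[0,0,0],"jaw":0.7},{"delta_pos":[0,-4,0],"twist":[0,0,0],"jaw":0.7}]' >/dev/null; python3 wide.py w2; python3 - <<'E'
from h import *
t,s=load("w2.pkl"); t1,s1=load("w1.pkl")
print("change w1->w2",np.abs(t["frame"].astype(int)-t1["frame"])[140:190,440:480].mean(), np.abs(t["frame"].astype(int)-t1["frame"])[0:30,0:100].mean())
crop(t,435,140,485,190,8,"a.png");crop(s,395,220,445,285,8,"b.png")
cv2.imwrite("pics/w2z.png",np.hstack([cv2.resize(cv2.imread("a.png"),(400,400)),cv2.resize(cv2.imread("b.png"),(308,400))]))
W=cloud(t)
# plate points
hsv=cv2.cvtColor(t["frame"],cv2.COLOR_RGB2HSV); m=(hsv[...,1]<45)&(hsv[...,2]>75); m[:140]=0;m[190:]=0;m[:,:440]=0;m[:,480:]=0
P=W[m]; P=P[(P[:,2]>60)]; c=P.mean(0); U=np.linalg.svd(P-c)[2]; print(len(P),c.round(1),U.round(2), "ext",np.ptp((P-c)@U[0]).round(0),np.ptp((P-c)@U[1]).round(0))
E
```

```text
30.1333
change w1->w2 0.8688333333333333 0.9707777777777777
553 [ 577.6 -230.2  148.3] [[-0.37  0.02 -0.93]
 [ 0.18  0.98 -0.05]
 [-0.91  0.19  0.37]] ext 157.0 77.0
```

View pics/w2z.png

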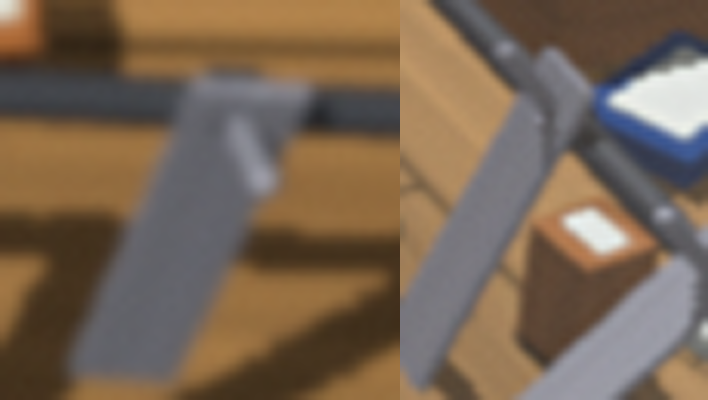

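The plate hangs still between w1 and w2, with its hole at the peg's foot against the bar and the peg standing out through it. Last: the whole scene.

```bash
python3 - <<'E'
from h import *
t,s=load("w2.pkl"); cv2.imwrite("pics/fin.png",t["frame"][:,:,::-1]); t0=load("top0.pkl")
for n,u,v in(("stA",208,180),("stB",363,228),("stC",431,139),("red",415,235),("blue",462,227),("blue2",380,92),("pad",313,208)): 
    d=np.abs(t["frame"].astype(int)-t0["frame"])[v-10:v+10,u-10:u+10].mean(); print(n,d.round(1))
# plate eye vs peg: near-bar plate pixels, far end
W=cloud(s)
for u,v in((411,240),(405,250),(400,262),(414,234)): print(u,v,W[v,u].round(1))
E
```

```text
stA 3.5
stB 3.7
stC 3.7
red 4.5
blue 4.5
blue2 4.3
pad 1.4
411 240 [ 587.6 -218.8  168.9]
405 250 [ 576.6 -214.3  137.7]
400 262 [ 560.9 -221.3  108.8]
414 234 [ 593.6 -219.7  186.2]
```

View pics/fin.png

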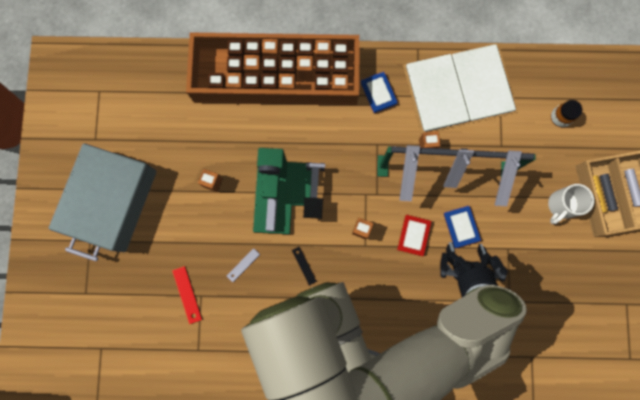

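```bash
python3 -c "
from rig import ctrl; print(ctrl.finish_job())"
```

```text
the job is handed in; nothing more can be done
None
```

The plate is numbered and hangs by its hole on the free hook. I handed the job in at about 30 s of the allowed 72.

**What I did:** I pressed the pedal until the force jumped to 32 N with the fingertips about 29 mm above the table, so it was at its stop. I let it up again with the plate still in place, and the pictures showed the pad back up. Then I drew the plate out level, slid it down the peg until I felt light contact with the bar (about 3 N), let go and backed off.

**What went wrong:** My first grip could not reach the hanging angle because joint 6 hit its limit. I put the plate back level on the anvil, turned the gripper half round, gripped again and drew it out a second time.

**Last checks:**
- **Hanging:** the plate is still between two pictures about 1 s apart. The peg stands out through the hole, which I put roughly 13 mm along the peg from the bar's axis by depth readings, against 10.5 mm nominal.
- **Surroundings:** the tins, stamp blocks and neighbouring plates look unmoved, and the gripper is clear of everything.
- **Disagreement:** once released, the plate settled steeper than the two beside it, roughly 65° against 40°, and a little skewed about the peg. I left it that way.

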